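Gauge a payload cassette against the flip stop

TASK

On the blue-fenced register rail, flip the yellow stop leaf fully down across the fence. Set the cassette with the orange handle on the rail's deck, and, keeping it lightly pressed to the fence, slide it against the leaf until the leaf's side float is taken up and it bears solidly on its collar, with a firm but gentle push held for a moment (5 to 15 N); then let go and flip the leaf up and back out of the way, leaving the cassette exactly where it was gauged and everything else on the bench undisturbed.

Things in the scene. Friction and masses are not known exactly. Their poses are not given: they have to be found in the camera images.
- rig: The register rail, fixed, in a new place and yaw each time: aluminium deck 320 mm long, top at z = 12 mm, with a blue fence (top at z = 32 mm) on its far side. Origin at bench height, under the fence's front face, half-way along. x points squarely through the fence (free deck from x = -85 to 0 mm, fence from 0 to 24 mm), y along the fence, z up.
- fence: The blue fence: same origin and axes as the rail.
- hinge (a point): Middle of the inner part of the flip stop's hinge pin, on a steel carriage clamped behind the fence (somewhere else along it each time; fixed in use): x = 34 mm, 46 mm above the bench. The hinge axis is the rail's y; axes as the rail's. The leaf's middle can be 0 to 18 mm from this point in +y. The carriage reaches 50 mm above the bench.
- flip (a joint): Flip stop's angle: 0 = fully down, the leaf level across the fence, pointing to the rail's -x; 1.57 = upright; 2.0 = leaning back on its rest, where it starts and stays by its own weight. Damped hinge, turned with under 2 N at the pin; down, it stays down by its weight.
- leaf: Yellow stop leaf: arm 14 mm wide (y), 10 mm thick, reaching 108 mm from the hinge along its -x. Origin on the hinge axis, mid-width; y as the rail's. It floats sideways on the hinge pin, dragging with 1 to 2 N. Pushed to +y it comes up solid on a brass collar, 3 to 12 mm from where it starts; the collar's setting is not measured: find it by feel.
- toe (a point): Centre of the leaf's toe, a block 27 (x) x 14 (y) x 25 (z) mm under the arm, 52 mm from the hinge. Leaf down, it hangs in front of the fence (x = -31 to -4 mm of the rail), 18 to 43 mm above the bench. The cassette comes from the -y side and its end bears on the toe's -y face: its centre is then 62 mm from this point in -y.
- pin (a point): Middle of the steel handle pin, 10 mm diameter, standing out 36 mm on the +y side of the leaf's end, 104 mm from the hinge; this point is 29 mm in y from the leaf's middle. Pinched from above across the pin, it turns freely in a light grip (20 N) as it is led round its arc. Leaf down: 46 mm above the bench, 34 mm above the deck.
- cassette_mid (a point): The cassette to gauge: black body 40 (x) x 110 (y) x 28 (z) mm, about 0.5 kg, with a central upright orange block handle on top, 16 (x) x 44 (y) mm and 38 mm tall; 66 mm overall. This point is its centre, 33 mm above its underside. Starts on the bench on the robot's right; either long face may go to the fence.
- spare_mid (a point): A spare cassette of the same shape with a blue handle: leave it alone. Its centre, 33 mm above its underside.
- tin_a: Yellow food tin, 72 mm dia., 40 mm tall, behind the rail. Leave alone.
- tin_b: Grey food tin, 72 mm dia., 40 mm tall, behind the rail. Leave alone.
- driver: Screwdriver lying behind the rail. Leave alone.
- scissors: Scissors with yellow handles, lying flat on the left. Leave alone.
- tape: Grey ring, 90 mm outside, 22 mm tall, near the robot. Leave alone.
- carton: White carton 60 x 90 x 35 mm on the left. Leave alone.
Not all that is in view belongs to the job. Leave any green or purple look-alike of the part that bears cassette_mid alone.

How it is judged:
On the way, in this order (a step that is already met when the one before it is completed fails the run):
1. the leaf is flipped fully down (value of joint flip below 0.05 rad), for 0.2 s.
2. with the leaf down, the cassette sits flat on the deck, touches the fence (over 0.5 N) and presses the leaf solidly (over 4 N) for 0.3 s (value of joint flip below 0.08 rad and contact force between cassette and leaf above 4 N and contact force between cassette and fence above 0.5 N and x of cassette_mid in the frame of rig between -0.0225 and -0.0175 m and angle between the y axis of cassette_mid and the y axis of rig, either way round below 0.05 rad and angle between cassette_mid's own z axis and vertical below 0.06 rad and z of cassette_mid in the frame of rig between 0.041 and 0.049 m and y of cassette_mid in the frame of toe between -0.0645 and -0.0595 m), for 0.3 s.
3. the leaf is flipped up past upright (value of joint flip above 1.7 rad), for 0.2 s.
At the end, for the whole second after the job is handed in: The leaf rests flipped up and back (over 1.7 rad). The cassette stands at rest, flat on the deck, its long face within 2.5 mm of the fence and parallel to it within 0.05 rad, its end within 2.5 mm, along the fence, of the plane of the leaf's toe face (that is, still where it was gauged) (value of joint flip above 1.7 rad and x of cassette_mid in the frame of rig between -0.0225 and -0.0175 m and angle between the y axis of cassette_mid and the y axis of rig, either way round below 0.05 rad and angle between cassette_mid's own z axis and vertical below 0.06 rad and z of cassette_mid in the frame of rig between 0.041 and 0.049 m and y of cassette_mid in the frame of toe between -0.0645 and -0.0595 m and linear speed of cassette below 0.01 m/s); the robot touches nothing.
It fails at once if the cassette is pressed against the leaf with more than 16 N (contact force between cassette and leaf above 16 N).
It fails at once if the cassette is pressed against the fence with more than 20 N (contact force between cassette and fence above 20 N).
It fails at once if another thing on the bench is moved more than 15 mm (distance of any of spare_mid, tin_a, tin_b, driver, scissors, tape, carton from where it was at the start of the episode above 0.015 m).
It also fails if it takes over 72 s, if anything falls off the work surface, if the arm or the gripper's body presses on something with over 40 N, if the wrist force passes 120 N, or if a joint passes its speed limit or range.

ROBOT

A 7-joint arm with a two-finger parallel gripper is mounted at the origin on the work surface. World frame = base frame: x ahead of the robot, y to its left, z up, the work surface at z = 0. Lengths are in m, angles in rad, forces in N, time in s.
With the tool pointing down it reaches from about 0.375 to 0.925 m from the base axis. Payload 3.1 kg.
Tool frame: the origin (TCP) lies between the finger pads; the fingertips stand 25 mm ahead of it and the grasp point (between the pads) lies 6 mm ahead of it (tips_ahead is the distance from the TCP to the fingertips, in m); z points along the fingers, y is the direction in which the jaws open and shut (so a half turn about z gives the same grasp; the last joint's range is limited). The gripper opens to 85 mm and grips with 20 to 120 N. Pads are 22 mm wide; open, the fingers measure 114 mm over their backs; the gripper's body (76 mm by 85 mm) begins 54 mm behind the grasp point. The pads swing forward as they close: fully open they stand 13 mm farther back than shut.
Start: joints at [1.035, 0.383, 0.044, 1.598, -0.018, 1.161, -0.05], TCP at [0.276, -0.589, 0.256] pointing down, gripper open.
Joint ranges: [-2.61, 2.61], [-0.41, 2.15], [-1.48, 1.57], [0, 2.5], [-1.57, 4.71], [0.05, 1.97], [-2.85, 2.85]. Speed limits (rad/s): [2.79, 2.79, 3.14, 3.14, 3.14, 3.14, 3.14].

INTERFACE

Orientations are given as a unit quaternion [w, x, y, z].
In Python, from workcell import * gives the robot as it stands.
- The arm moves only by the tool servo_tool, never from a script. Its argument "steps" is one flat list of numbers, 4 for each row, row after row: the shift along the world's x, y, z in mm, then the turn about the world's z in degrees. A call has 1 to 12 rows; each row shifts and turns the pose as measured when the row begins; what a row does not reach is not made up. A row lasts 1/12 s, in which the tool goes at most 41.7 mm and 7.16 degrees, less where a joint would pass 70% of its speed; a pose out of reach is approached as far as the arm can. A call with a gripper value outside its range is refused whole. "jaw" is the finger opening in mm, from 0 to 85.4, set as the call begins (left out, the last holds). The fingers move at their own pace and stop on an object; "squeeze" is the grip in N (left out, the last holds). Time passes only in rows, so rows that do not move let the fingers close. It gives the time, the measured TCP pose, the force and the opening at its end, in the units of the state.
- get_state(): the state, without advancing time (a new reading comes with each control period).
- camera(name): name is "scene" or "side" or "wrist"; returns a dict with "pixels" (420x560x3 uint8, red, green, blue), "K" (3x3 intrinsics, pixels), "k1" (the pictures are not rectified: a ray, as slopes to the right and down, at radius r is drawn at 1 + k1 r^2 times it, then the intrinsics apply), "rvec" (rotation vector, rad) and "tvec" (3), from world to camera coordinates, as OpenCV has them. Camera axes: x right, y down, z forward; pixel columns grow to the right and rows downward; lengths in m; the calibration is good to about 2 mm. A picture is of the moment at which its call begins. There is no depth.
- sign_off(): hands the job in, once; it reports no verdict.
Trained networks look in a picture, given as the dict that the camera call returned (one of the last four; its "shot" number tells which), for a name from the list of things; names that differ only in an ending like _2 or _b are one class to them, and where a whole thing is asked for, a point or a joint stands for the part that bears it (a point fixed in the world has none). Each returns a list of dicts, best first, with "score" (0 to 1); they miss things now and then, are a little off and sometimes report something else, mostly with a low value. They report only what shows in the picture. A call takes as long as a camera call. They do not tell look-alikes from the thing itself.
- masks_of(query, picture): "mask" (420x560 bool, what is visible of it) and "xy" ([column, row] in pixels, amid what is visible of it).
- spot_point(query, picture): "xy" ([column, row] in pixels: a listed point, or the origin of a listed thing).
The state is a dict: "t": time; "joints": joint angles; "dq": joint speeds; "joint_efforts": joint torques, N m; "tool_pos": TCP position; "orientation": TCP orientation; "wrist_force": force on the tool from outside, world axes, zero at the start; "ft_torque": the same for the moment, N m; "width": opening from 0.0 (shut) to 1.0 (fully open).
Only numpy, scipy, OpenCV 4.12 (cv2) and the standard library are available. Lean on these libraries where they do the work, as an engineer would, in place of code of your own. Each camera call takes 0.05 s, during which the arm holds its last target.

## Working session

There is one attempt and no reset: what is moved stays moved. The work goes in short steps, Python scripts to look and compute and a tool call to move; the robot and the scene stay as the last step left them, time stands still between calls to the robot, and variables do not carry over. Pictures are saved under pics/ and viewed, and the job is handed in when it is done.

Besides the shell and the picture viewer there is one more tool, called after "Emit:" as a command line: name --argument value ..., lists and objects as JSON in quotes. servo_tool: Moves the arm, as the interface text tells. Its arguments: {"type":"object","properties":{"steps":{"type":"array"},"jaw":{"type":"number"},"squeeze":{"type":"number"}},"required":["steps"]}

```bash
mkdir -p pics; ls
cat > h.py <<'E'
from workcell import *
import numpy as np, cv2, pickle
def shot(name,fn):
    p=camera(name); cv2.imwrite('pics/'+fn,cv2.cvtColor(p['pixels'],cv2.COLOR_RGB2BGR)); return p
def ray(p,xy):
    K=np.array(p['K']);k1=p['k1']
    d=np.array([(xy[0]-K[0,2])/K[0,0],(xy[1]-K[1,2])/K[1,1]]); u=d.copy()
    for _ in range(30): u=d/(1+k1*(u@u))
    R=cv2.Rodrigues(np.array(p['rvec'],float))[0]; t=np.array(p['tvec'],float).ravel()
    return -R.T@t, R.T@np.array([u[0],u[1],1.])
def onz(p,xy,z):
    c,d=ray(p,xy); return c+d*(z-c[2])/d[2]
def proj(p,X):
    X=np.atleast_2d(X);R=cv2.Rodrigues(np.array(p['rvec'],float))[0]; t=np.array(p['tvec'],float).ravel()
    c=X@R.T+t; u=c[:,:2]/c[:,2:]; u=u*(1+p['k1']*(u**2).sum(1,keepdims=True)); K=np.array(p['K'])
    return u*[K[0,0],K[1,1]]+K[:2,2]
def tri(ps,xys):
    A=np.zeros((3,3));b=np.zeros(3)
    for p,xy in zip(ps,xys):
        c,d=ray(p,xy); d/=np.linalg.norm(d); M=np.eye(3)-np.outer(d,d); A+=M;b+=M@c
    X=np.linalg.solve(A,b)
    return X,[np.linalg.norm(proj(p,X)[0]-xy) for p,xy in zip(ps,xys)]
E
python3 - <<'E'
from h import *
s=shot('scene','s0.png'); d=shot('side','d0.png'); w=shot('wrist','w0.png')
print(get_state())
for n,p in (('scene',s),('side',d),('wrist',w)):
    print(n,p['k1'],np.round(p['K'],1).tolist(), 'cam',np.round(ray(p,(280,210)),3).tolist())
    for q in ['hinge','toe','pin','cassette_mid','spare_mid','rig','fence','leaf']:
        print(q,[(np.round(r['xy'],1).tolist(),round(r['score'],2)) for r in spot_point(q,p)[:4]])
E
```

```text
pics
{'t': 0.15, 'joints': array([ 1.0351818 ,  0.38367397,  0.04383939,  1.5992361 , -0.01790661,
        1.16118577, -0.0498703 ]), 'dq': array([-0.00052935, -0.00382776,  0.00232335, -0.00369244,  0.00088921,
        0.00010853, -0.0011302 ]), 'joint_efforts': array([ 1.59876530e-03, -4.34052086e+01,  1.02665696e+00, -2.49980378e+01,
        1.07163994e-02,  7.22729514e-03,  8.15083840e-07]), 'tool_pos': array([ 0.27528811, -0.58805792,  0.25514777]), 'orientation': array([-1.01808035e-03,  9.76123134e-01,  2.17215362e-01, -2.78304670e-04]), 'wrist_force': array([-0.1291668 , -0.12618864, -0.69698929]), 'ft_torque': array([ 0.02646709,  0.01983451, -0.04195203]), 'width': 1.000376142470105}
scene -0.0974328106034012 [[398.9, 0.0, 279.0], [0.0, 398.9, 207.0], [0.0, 0.0, 1.0]] cam [[1.077, -0.265, 0.839], [-0.517, 0.259, -0.816]]
hinge [([335.3, 186.2], 0.72)]
toe [([340.3, 175.1], 0.58), ([378.3, 140.6], 0.29)]
pin [([362.5, 166.3], 0.79)]
cassette_mid [([151.4, 337.4], 0.9), ([224.7, 324.0], 0.86), ([160.9, 272.3], 0.79), ([100.2, 247.0], 0.58)]
spare_mid [([161.2, 219.0], 0.69)]
rig [([305.1, 196.4], 0.84), ([339.4, 186.4], 0.62)]
fence [([304.1, 201.7], 0.86)]
leaf [([335.9, 186.4], 0.84)]
side -0.03204639327040485 [[454.3, 0.0, 274.2], [0.0, 454.3, 210.2], [0.0, 0.0, 1.0]] cam [[0.35, -0.976, 0.908], [0.174, 0.742, -0.648]]
hinge [([267.6, 182.3], 0.6), ([218.3, 157.6], 0.29)]
toe [([270.6, 166.1], 0.69)]
pin [([278.9, 150.4], 0.81)]
cassette_mid [([273.1, 355.0], 0.71), ([376.2, 312.7], 0.62), ([372.1, 267.9], 0.59), ([318.8, 303.5], 0.56)]
spare_mid [([256.3, 299.4], 0.89)]
rig [([259.2, 209.4], 0.94)]
fence [([263.5, 211.1], 0.85)]
leaf [([267.0, 179.2], 0.65)]
wrist -0.05735970530644501 [[340.3, 0.0, 280.4], [0.0, 340.3, 206.7], [0.0, 0.0, 1.0]] cam [[0.337, -0.559, 0.373], [-0.252, -0.116, -0.961]]
hinge []
toe []
pin []
cassette_mid []
spare_mid []
rig []
fence []
leaf []
```

View pics/s0.png

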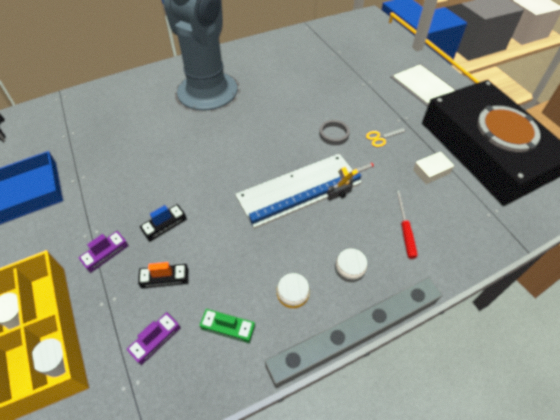

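View pics/d0.png

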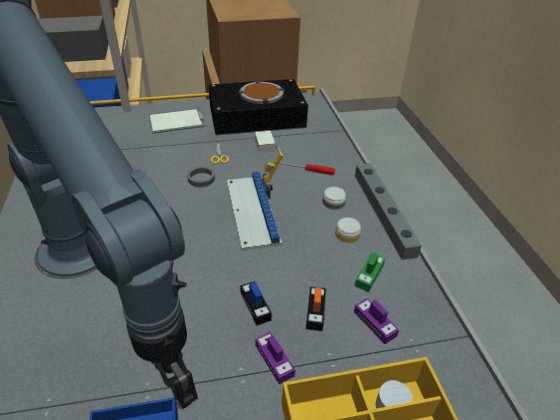

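View pics/w0.png

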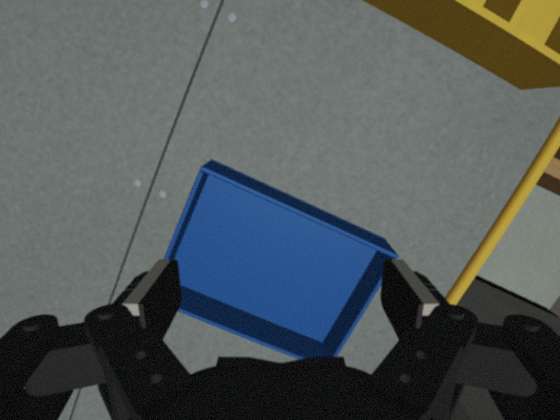

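The scene camera shows the rail at about (300,190), with the leaf and pin near (348,178). The side camera has the leaf near (272,165). There are five cassettes:

| Handle | Scene (px) | Side (px) |
|---|---|---|
| Blue (the spare) | (162,220) | (256,300) |
| Orange | (162,272) | (317,305) |
| Purple | (103,250) | – |
| Purple | (153,337) | – |
| Green | (228,323) | – |

The orange handle on a black body is the one the task asks for. I'll enlarge the crops to confirm it.

Run:
```python
from h import *
s=cv2.imread('pics/s0.png');d=cv2.imread('pics/d0.png')
a=cv2.resize(s[140:300,120:400],None,fx=2.8,fy=2.8,interpolation=2)[:440]
cv2.imwrite('pics/c1.png',a)
b=np.hstack([cv2.resize(d[140:260,210:310],None,fx=4,fy=4,interpolation=2),cv2.resize(d[270:390,230:330],None,fx=4,fy=4,interpolation=2)])
cv2.imwrite('pics/c2.png',b)
s=camera('scene');d=camera('side')
pickle.dump((s,d),open('sd0.pkl','wb'))
def best(q,p): return [(np.array(r['xy'],float),r['score']) for r in spot_point(q,p)]
for q in ['hinge','toe','pin','rig','fence','leaf']:
    A=best(q,s);B=best(q,d)
    for a in A[:2]:
        for b in B[:2]:
            X,e=tri([s,d],[a[0],b[0]]); print(q,np.round(X,4),np.round(e,1),round(a[1],2),round(b[1],2))
for q in ['cassette_mid','spare_mid']:
  for n,p in(('s',s),('d',d)):
    for a,sc in best(q,p): print(q,n,a.round(1),round(sc,2),onz(p,a,.033).round(4))
```

```text
hinge [0.5693 0.145  0.0462] [0.4 0.4] 0.73 0.9
hinge [0.6916 0.0162 0.1371] [38.3 28.4] 0.73 0.46
toe [0.5753 0.1517 0.1006] [1.  0.8] 0.58 0.57
toe [ 0.6122 -0.2505  0.286 ] [77.1 61.6] 0.55 0.57
pin [0.6018 0.1827 0.1389] [0.5 0.4] 0.56 0.62
pin [0.5633 0.2122 0.0387] [13.4 10.7] 0.56 0.4
rig [ 0.5303  0.0885 -0.0142] [1.  0.9] 0.83 0.73
fence [ 0.534   0.0882 -0.0186] [1.  0.9] 0.86 0.94
leaf [0.5771 0.1437 0.0567] [0.8 0.6] 0.53 0.73
cassette_mid s [163.  272.8] 0.7 [ 0.6057 -0.3218  0.033 ]
cassette_mid s [100.8 244.1] 0.63 [ 0.468  -0.4359  0.033 ]
cassette_mid s [152.  334.5] 0.61 [ 0.732  -0.3847  0.033 ]
cassette_mid s [290.6 295.3] 0.6 [ 0.7786 -0.0886  0.033 ]
cassette_mid s [226.4 323.2] 0.55 [ 0.7755 -0.2366  0.033 ]
cassette_mid d [314.8 304.8] 0.72 [ 0.596  -0.3311  0.033 ]
cassette_mid d [370.1 267.1] 0.7 [ 0.7704 -0.2389  0.033 ]
cassette_mid d [379.8 314.4] 0.67 [ 0.7401 -0.3863  0.033 ]
cassette_mid d [274.4 352.4] 0.56 [ 0.4755 -0.4401  0.033 ]
spare_mid s [159.5 217.5] 0.69 [ 0.456  -0.2858  0.033 ]
spare_mid s [400.1 228.7] 0.42 [0.7442 0.227  0.033 ]
spare_mid d [276.3 151.1] 0.61 [0.6378 0.3411 0.033 ]
spare_mid d [253.6 297.8] 0.58 [ 0.4552 -0.284   0.033 ]
```

View pics/c1.png

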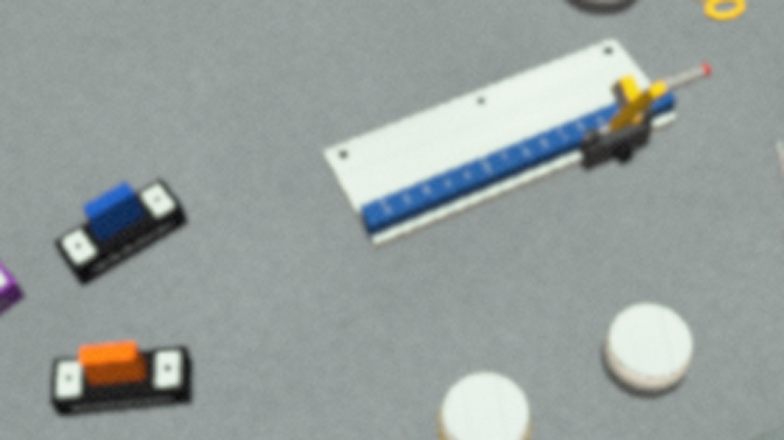

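View pics/c2.png

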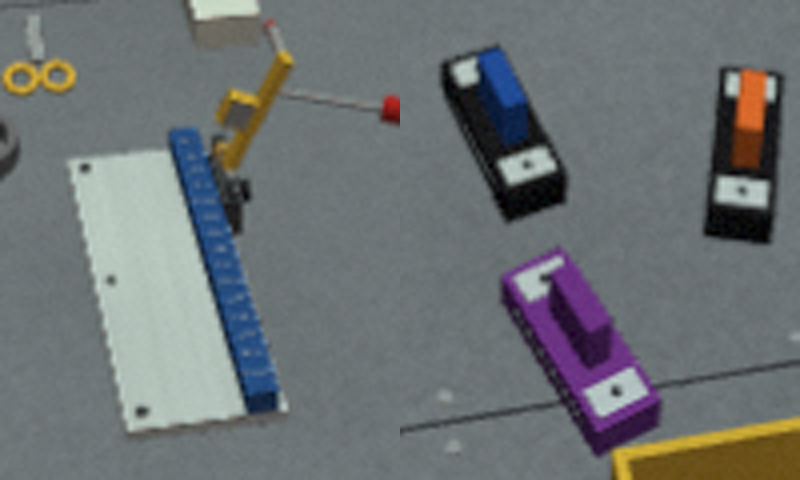

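Run:
```python
from h import *
from scipy.optimize import least_squares
s,d=pickle.load(open('sd0.pkl','rb'))
ob=[(s,(236.4,194.3),(-85,-160,12)),(s,(338.6,153.6),(-85,160,12)),(d,(227,180),(-85,160,12)),(d,(242,248.3),(-85,-160,12))]
for p,xy,m in ob: print(m,onz(p,xy,.012).round(4))
def f(v):
    R=np.array([[np.cos(v[2]),-np.sin(v[2]),0],[np.sin(v[2]),np.cos(v[2]),0],[0,0,1]])
    return np.concatenate([proj(p,R@np.array(m)/1000+[v[0],v[1],0])[0]-xy for p,xy,m in ob])
r=least_squares(f,[.52,.07,-.4]);print(r.x,r.fun.round(1))
v=r.x;R=np.array([[np.cos(v[2]),-np.sin(v[2]),0],[np.sin(v[2]),np.cos(v[2]),0],[0,0,1]])
H=np.array([.5693,.145,.0462]);print('hinge in rig',R.T@(H-[v[0],v[1],0]))
from cv2 import polylines
ims=[]
for fn,p in(('s0',s),('d0',d)):
    im=cv2.imread(f'pics/{fn}.png'); 
    im=cv2.resize(im,None,fx=4,fy=4,interpolation=2)
    for box in ([(-85,-160,12),(-85,160,12),(0,160,12),(0,-160,12)],[(0,-160,32),(0,160,32),(24,160,32),(24,-160,32)]):
        q=np.array([proj(p,R@np.array(m)/1000+[v[0],v[1],0])[0] for m in box])
        polylines(im,[((q+.5)*4-.5).astype(int)],True,(0,0,255),1)
    ims.append(im)
cv2.imwrite('pics/o1.png',ims[0][580:980,880:1480]);cv2.imwrite('pics/o2.png',ims[1][580:1080,840:1240])
```

```text
(-85, -160, 12) [ 0.4577 -0.0827  0.012 ]
(-85, 160, 12) [0.4505 0.2338 0.012 ]
(-85, 160, 12) [0.4501 0.2295 0.012 ]
(-85, -160, 12) [ 0.4539 -0.0916  0.012 ]
[0.53817027 0.07537821 0.01735429] [-1.4 -0.   0.  -0.  -0.1 -0.8  0.4 -1.5]
hinge in rig [0.03233322 0.0690711  0.0462    ]
```

View pics/o1.png

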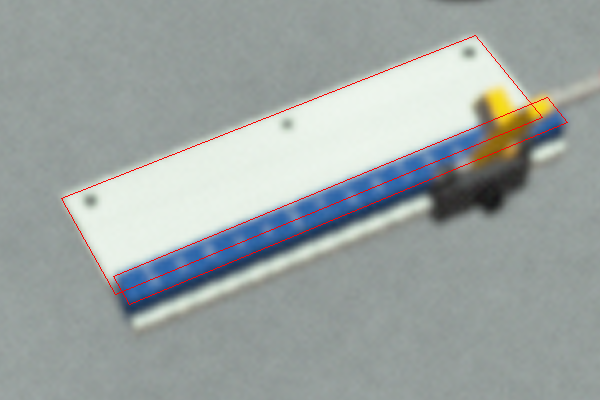

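View pics/o2.png

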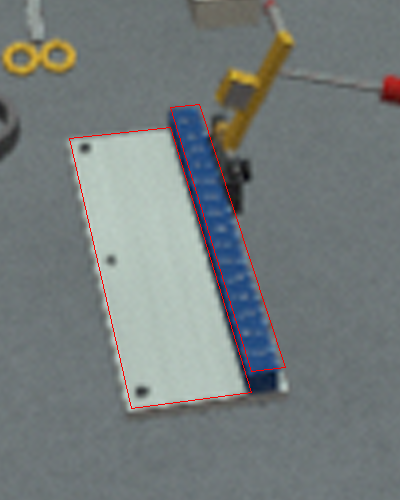

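The crop confirms the target: orange handle on a black body at scene (162,272), between the blue spare and the purple and green look-alikes. The fitted rail outline matches to about 2 mm, with yaw about +1°. Next I'll go over the cassette and look with the wrist camera.

Emit:
servo_tool --steps '[33,19,5,6.6,33,19,5,6.6,33,19,5,6.6,33,19,5,6.6,33,19,5,6.6,33,19,5,6.6,33,19,5,6.6,33,19,5,6.6,33,19,5,6.6,33,19,5,6.6,0,0,0,0]'

```text
t: 3.17
tool_pos: [0.608, -0.3905, 0.3091]
orientation: [0.005, 0.686, 0.727, -0.0]
wrist_force: [0.5, 2.3, 1.1]
width: 1.001
```

Run:
```python
from h import *
w=shot('wrist','w1.png');pickle.dump(w,open('w1.pkl','wb'))
st=get_state();print(st['t'],st['tool_pos'],st['orientation'],st['joints'].round(2),st['wrist_force'])
for r in spot_point('cassette_mid',w): print(r['xy'],r['score'],onz(w,r['xy'],.033))
```

```text
3.2167 [ 0.6048716  -0.39339382  0.30864059] [ 0.00488135  0.68843894  0.72527358 -0.00249576] [ 0.7   0.5  -0.28  1.33  0.14  1.32  0.48] [0.56833827 0.58522145 0.1051817 ]
[440.1, 38.1] 0.84 [ 0.77384813 -0.23539584  0.033     ]
[167.7, 205.7] 0.81 [ 0.47660803 -0.44130746  0.033     ]
[273.3, 108.3] 0.78 [ 0.59782033 -0.32128217  0.033     ]
[384.1, 174.1] 0.77 [ 0.73222153 -0.38790392  0.033     ]
```

View pics/w1.png

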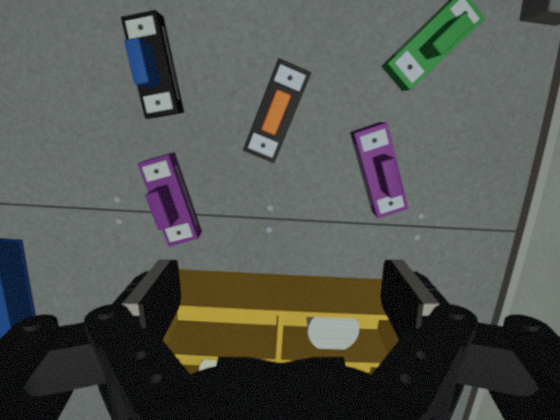

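The wrist view shows the orange cassette at (277,110), with its screw dots at about (290,77) and (263,145).

```bash
cat > cas.py <<'E'
from h import *
def cassette(w,seed,zb=0.):
    px=w['pixels'].astype(int); hsv=cv2.cvtColor(w['pixels'],cv2.COLOR_RGB2HSV)
    m=((hsv[...,0]>4)&(hsv[...,0]<16)&(hsv[...,1]>170)&(hsv[...,2]>90)).astype(np.uint8)
    yy,xx=np.mgrid[:420,:560]; m[(xx-seed[0])**2+(yy-seed[1])**2>70**2]=0
    # brightest orange = top face
    v=hsv[...,2][m>0]; top=m*(hsv[...,2]>np.percentile(v,90)*.85)
    c=np.argwhere(top)[:,::-1].astype(float)
    P=np.array([onz(w,q,zb+.066) for q in c])
    r=cv2.minAreaRect((P[:,:2]*1000).astype(np.float32)); return m.sum(),len(c),r
E
python3 - <<'E'
from cas import *
w=pickle.load(open('w1.pkl','rb'))
print(cassette(w,(277,110)))
a=onz(w,(290,77),.028);b=onz(w,(263,145),.028);print(a,b,(a+b)/2,np.degrees(np.arctan2(*(a-b)[1::-1])),np.linalg.norm(a-b))
im=cv2.imread('pics/w1.png');cv2.imwrite('pics/w1c.png',cv2.resize(im[50:170,210:350],None,fx=5,fy=5,interpolation=2))
E
```

```text
(np.uint64(380), 304, ((600.7726440429688, -325.0704040527344), (42.2788200378418, 14.358065605163574), 71.1002197265625))
[ 0.61437818 -0.28660326  0.028     ] [ 0.58804058 -0.36308954  0.028     ] [ 0.60120938 -0.3248464   0.028     ] 70.9991509525635 0.08089388623632483
```

View pics/w1c.png

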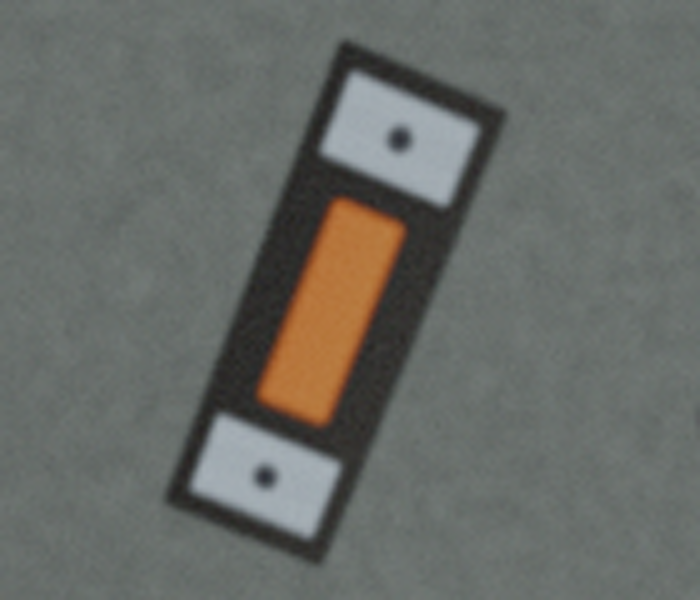

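Emit:
servo_tool --steps '[-9,36,0,0,-9,36,0,0,-9,36,0,0,-9,36,0,0,-9,36,0,0,-9,36,0,0,-9,36,0,0,-9,36,0,0,-9,36,0,0,-9,36,0,0,0,0,0,0,0,0,0,0]'

```text
t: 4.27
tool_pos: [0.4865, -0.0536, 0.3026]
orientation: [0.006, 0.711, 0.703, -0.016]
wrist_force: [0.8, -0.9, -0.9]
width: 1.001
```

Run:
```python
from h import *
w=shot('wrist','w2.png');pickle.dump(w,open('w2.pkl','wb'))
st=get_state();print(st['t'],st['tool_pos'],st['orientation'],st['joints'].round(2),st['wrist_force'])
for q in('hinge','pin','toe'):
  for r in spot_point(q,w): print(q,r['xy'],r['score'],[onz(w,r['xy'],z).round(4) for z in ({'hinge':.046,'pin':.141,'toe':.093}[q],)])
```

```text
4.3167 [ 0.48650842 -0.05270862  0.30256063] [ 0.00576823  0.71118587  0.70281321 -0.01532894] [ 0.45  0.07 -0.46  1.89  0.06  1.2  -0.04] [-0.20650397  0.83253948 -0.2924179 ]
```

View pics/w2.png

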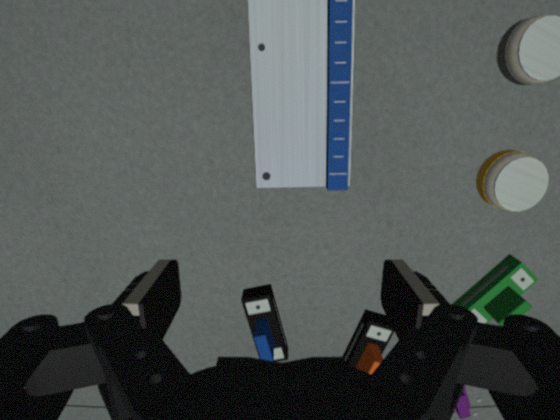

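The wrist view shows the near end of the rail at (255–350, 188). The leaf is out of view above, so I'll advance.

Emit:
servo_tool --steps '[5,13,0,0.2,5,13,0,0.2,5,13,0,0.2,5,13,0,0.2,5,13,0,0.2,5,13,0,0.2,5,13,0,0.2,5,13,0,0.2,3,7,0,0,0,0,0,0]'

```text
t: 5.3
tool_pos: [0.5364, 0.0367, 0.2996]
orientation: [0.005, 0.718, 0.696, -0.017]
wrist_force: [-0.1, 0.6, 0.6]
width: 1.001
```

Run:
```python
from h import *
w=shot('wrist','w3.png');pickle.dump(w,open('w3.pkl','wb'))
st=get_state();print(st['t'],st['tool_pos'],st['orientation'],st['joints'].round(2),st['wrist_force'])
for q in('hinge','pin','toe','rig'):
  for r in spot_point(q,w): print(q,r['xy'],r['score'],[onz(w,r['xy'],z).round(4) for z in ({'hinge':.046,'pin':.141,'toe':.093,'rig':0}[q],)])
```

```text
5.35 [0.53621737 0.03554114 0.29952334] [ 0.00536816  0.7181291   0.69566836 -0.01753061] [ 0.32  0.18 -0.53  1.78  0.13  1.22 -0.28] [ 0.36228778 -0.33885169  0.36837782]
hinge [309.9, 55.0] 0.6 [array([0.5655, 0.1518, 0.046 ])]
hinge [458.1, 240.5] 0.51 [array([ 0.74  , -0.0546,  0.046 ])]
toe [325.8, 42.0] 0.68 [array([0.5763, 0.1566, 0.093 ])]
rig [283.3, 131.6] 0.69 [array([0.5361, 0.0724, 0.    ])]
```

View pics/w3.png

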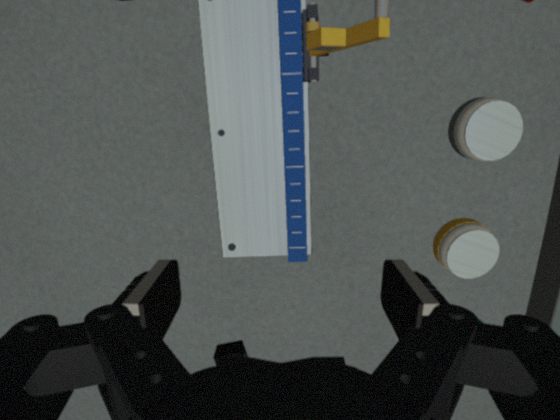

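Run:
```python
from h import *
w=pickle.load(open('w3.pkl','rb'))
im=cv2.imread('pics/w3.png')
cv2.imwrite('pics/w3a.png',cv2.resize(im[0:100,190:400],None,fx=3.8,fy=3.8,interpolation=2))
cv2.imwrite('pics/w3b.png',cv2.resize(im[220:280,210:330],None,fx=6,fy=6,interpolation=2))
# blue fence mask front edge subpixel by row
hsv=cv2.cvtColor(w['pixels'],cv2.COLOR_RGB2HSV)
m=(hsv[...,0]>100)&(hsv[...,0]<125)&(hsv[...,1]>130)
L=[];Rr=[];D=[]
g=w['pixels'].astype(float)
for r in range(12,250,6):
    c=np.where(m[r,240:320])[0]
    if len(c)<10: continue
    a=c.min()+240
    # left edge: red channel crossing
    row=g[r,:,0]; 
    seg=row[a-6:a+6]; th=(seg.max()+seg.min())/2
    k=np.where((seg[:-1]>=th)&(seg[1:]<th))[0]
    if len(k): k=k[-1]; x=a-6+k+(seg[k]-th)/(seg[k]-seg[k+1]); L.append(onz(w,(x,r),.032)[:2])
    seg=row[180:250]; dd=np.diff(seg); k=dd.argmax(); th=(seg[k-2]+seg[k+4])/2
    kk=[i for i in range(k-3,k+4) if seg[i]<th<=seg[i+1]]
    if kk: x=180+kk[0]+(th-seg[kk[0]])/(seg[kk[0]+1]-seg[kk[0]]); D.append(onz(w,(x,r),.012)[:2])
for n,A in(('fence front top',L),('deck front',D)):
    A=np.array(A); 
    for _ in range(3):
        p=np.polyfit(A[:,1],A[:,0],1); res=A[:,0]-np.polyval(p,A[:,1]); A=A[abs(res)<max(2.5*res.std(),2e-4)]
    print(n,len(A),'yaw deg',np.degrees(-np.arctan(p[0])),'x at y=0.0,.075,.15',np.polyval(p,[0,.075,.15]).round(4),res.std())
```

```text
fence front top 33 yaw deg 0.7623374933313739 x at y=0.0,.075,.15 [0.5367 0.5357 0.5347] 8.379110641635819e-05
deck front 35 yaw deg 0.7749967121447733 x at y=0.0,.075,.15 [0.4515 0.4505 0.4495] 0.00018478839487666833
```

View pics/w3a.png

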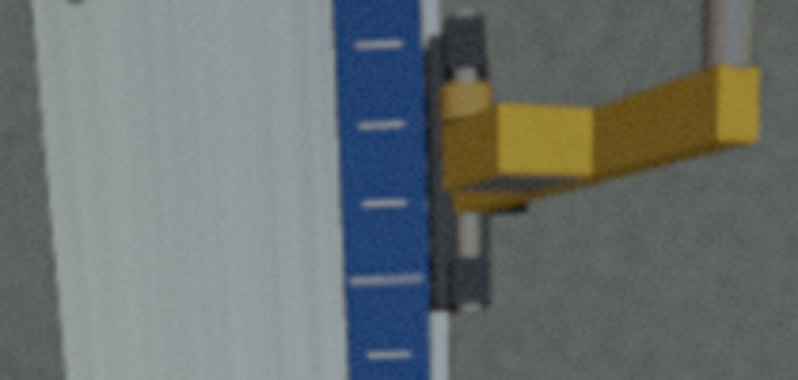

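View pics/w3b.png

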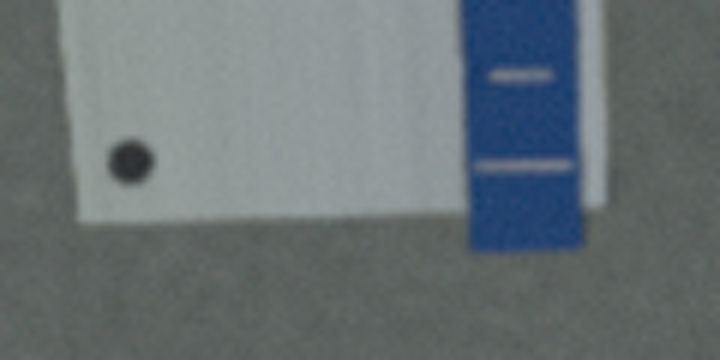

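Run:
```python
from h import *
w=pickle.load(open('w3.pkl','rb'))
f=lambda x,y:(190+(x+.5)/3.8-.5,(y+.5)/3.8-.5)
th=np.radians(.77); ex=np.array([np.cos(th),np.sin(th)]);ey=np.array([-np.sin(th),np.cos(th)])
def rig(X): 
    d=X[:2]-np.array([.5367,0]); return np.r_[d@ex,d@ey,X[2]]*1000  # y origin: world y=0
for n,c,z in [('tip near',(738,142),.144),('tip far',(738,67),.144),('tip left',(716,105),.142),('tip right',(759,105),.146),('pin R at tip',(732,30),.141),
  ('toe near',(545,175),.115),('toe far',(545,104),.115),('collar?',(466,85),.05),('carr near',(470,305),.046),('carr far',(466,15),.046)]:
    X=onz(w,f(*c),z); print(n,X.round(4),rig(X).round(1))
for a in(2.0,):
  print('pin rig x',34-104*np.cos(a),46+104*np.sin(a))
```

```text
tip near [0.6131 0.1514 0.144 ] [ 78.5 150.4 144. ]
tip far [0.6126 0.1648 0.144 ] [ 78.1 163.8 144. ]
tip left [0.6091 0.1585 0.142 ] [ 74.6 157.5 142. ]
tip right [0.6164 0.1576 0.146 ] [ 81.8 156.6 146. ]
pin R at tip [0.612 0.172 0.141] [ 77.6 171.  141. ]
toe near [0.5797 0.1503 0.115 ] [ 45.1 149.7 115. ]
toe far [0.5797 0.1644 0.115 ] [ 45.2 163.8 115. ]
collar? [0.5678 0.1817 0.05  ] [ 33.6 181.2  50. ]
carr near [0.5688 0.1278 0.046 ] [ 33.8 127.4  46. ]
carr far [0.5683 0.1991 0.046 ] [ 34.3 198.7  46. ]
pin rig x 77.27927100090281 140.56693238987089
```

Rail yaw is +0.77°. The fence and deck edges measure 85 mm apart, as they should. The leaf is 13.5–14 mm wide with its mid at y≈0.157, so the pin should be at about (0.6115, 0.187, 0.141). I'll move above it.

Emit:
servo_tool --steps '[10,19,0,0.5,10,19,0,0.5,10,19,0,0.5,10,19,0,0.5,10,19,-10,0.5,10,19,-10,0.5,10,19,-10,0.5,5,15,-10,0.5,0,0,-10,0.5,0,0,0,0]' --jaw 50

```text
t: 6.38
tool_pos: [0.6136, 0.1753, 0.249]
orientation: [0.01, 0.697, 0.717, -0.02]
wrist_force: [-0.2, -1.1, -0.3]
width: 0.586
```

```bash
cat > st.py <<'E'
from h import *
st=get_state();q=st['orientation'];q=q/np.linalg.norm(q)
from scipy.spatial.transform import Rotation as R
M=R.from_quat([q[1],q[2],q[3],q[0]]).as_matrix()
print('t',round(st['t'],2),'tcp',(st['tool_pos']*1000).round(1),'yaw',np.degrees(np.arctan2(M[1,0],M[0,0])).round(2),'z',M[:,2].round(3),'F',st['wrist_force'].round(1),'w',round(st['width']*85.4,1),'grasp',((st['tool_pos']+.006*M[:,2])*1000).round(1),'q',st['joints'].round(2))
E
python3 st.py
```

```text
t 6.38 tcp [613.6 175.3 249. ] yaw 91.61 z [-0.012 -0.042 -0.999] F [-0.2 -1.1 -0.3] w 50.0 grasp [613.5 175.  243. ] q [ 0.08  0.44 -0.57  1.59  0.28  1.21 -0.53]
```

Emit:
servo_tool --steps '[-0.5,3,-13,-0.2,-0.5,3,-13,-0.2,-0.5,3,-13,-0.2,-0.5,3,-13,-0.2,0,1,-13,0,0,0,0,0]'

```text
t: 6.88
tool_pos: [0.6107, 0.1814, 0.1779]
orientation: [0.012, 0.706, 0.708, -0.022]
wrist_force: [0.3, 0.7, -0.2]
width: 0.588
```

```bash
python3 st.py
python3 - <<'E'
from h import *
w=shot('wrist','w4.png');d=shot('side','d4.png')
cv2.imwrite('pics/d4c.png',cv2.resize(cv2.imread('pics/d4.png')[80:230,200:350],None,fx=4,fy=4,interpolation=2))
E
```

```text
t 6.88 tcp [610.7 181.4 177.9] yaw 90.23 z [-0.013 -0.048 -0.999] F [ 0.3  0.7 -0.2] w 50.2 grasp [610.6 181.1 171.9] q [ 0.04  0.51 -0.54  1.65  0.33  1.1  -0.6 ]
```

View pics/w4.png

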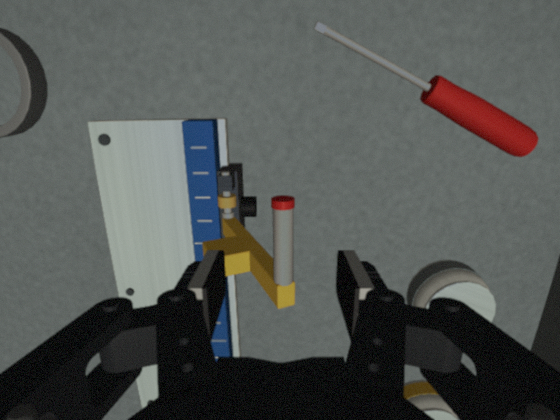

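View pics/d4c.png

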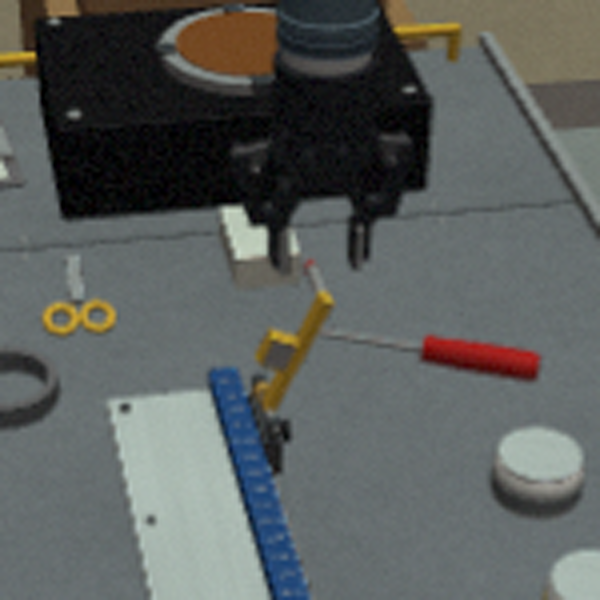

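The pin (283,240 in the wrist view) sits between the jaws. I'll descend and pinch lightly.

Emit:
servo_tool --steps '[0.5,3,-12,0.2,0.5,3,-12,0.2,0,1,-7,0,0,0,0,0]'

```text
t: 7.32
tool_pos: [0.6156, 0.1902, 0.1495]
orientation: [0.014, 0.703, 0.711, -0.017]
wrist_force: [-0.5, -0.2, 0.2]
width: 0.586
```

Emit:
servo_tool --steps '[0,0,0,0,0,0,0,0,0,0,0,0,0,0,0,0,0,0,0,0,0,0,0,0]' --jaw 0 --squeeze 20

```text
t: 7.82
tool_pos: [0.6127, 0.1907, 0.1488]
orientation: [0.013, 0.703, 0.711, -0.02]
wrist_force: [-1.3, -0.7, -0.4]
width: 0.107
```

```bash
python3 st.py
```

```text
t 7.82 tcp [612.7 190.7 148.8] yaw 90.68 z [-0.01  -0.046 -0.999] F [-1.3 -0.7 -0.4] w 9.2 grasp [612.7 190.4 142.8] q [ 0.02  0.55 -0.53  1.66  0.36  1.05 -0.62]
```

Run:
```python
import numpy as np
for a0,a1,n in((2.0,1.2,8),(1.2,.3,9),(.3,0,3)):
    a=np.linspace(a0,a1,n+1);x=-104*np.cos(a);z=104*np.sin(a);print(np.c_[np.diff(x),np.diff(z)].round(1).tolist())
```

```text
[[-9.7, 3.8], [-10.0, 2.9], [-10.2, 1.9], [-10.4, 0.8], [-10.4, -0.2], [-10.3, -1.3], [-10.1, -2.3], [-9.9, -3.3]]
[[-9.5, -4.2], [-9.0, -5.2], [-8.5, -6.0], [-7.8, -6.9], [-7.1, -7.6], [-6.3, -8.3], [-5.4, -8.9], [-4.5, -9.4], [-3.6, -9.8]]
[[-2.6, -10.1], [-1.6, -10.3], [-0.5, -10.4]]
```

Emit:
servo_tool --steps '[-9.7,-0.1,3.8,0,-10,-0.1,2.9,0,-10.2,-0.1,1.9,0,-10.4,-0.1,0.8,0,0,0,0,0]'

```text
t: 8.23
tool_pos: [0.5731, 0.1899, 0.1607]
orientation: [0.016, 0.703, 0.711, -0.015]
wrist_force: [-0.2, -0.5, -4.5]
width: 0.105
```

```bash
cat >> st.py <<'E'
g=st['tool_pos']+.006*M[:,2]; th=np.radians(.77); dx=g[:2]-[.5367,0]
rx=dx@[np.cos(th),np.sin(th)]*1000; ry=dx@[-np.sin(th),np.cos(th)]*1000
print('rig x,y,z',round(rx,1),round(ry,1),round(g[2]*1000,1),'phi',round(np.arctan2(g[2]*1000-46,34-rx),3),'rad',round(np.hypot(g[2]*1000-46,34-rx),1))
E
python3 st.py
```

```text
t 8.23 tcp [573.1 189.9 160.7] yaw 90.62 z [ 0.001 -0.044 -0.999] F [-0.2 -0.5 -4.5] w 9.0 grasp [573.1 189.7 154.7] q [ 0.04  0.47 -0.56  1.76  0.33  1.02 -0.64]
rig x,y,z 38.9 189.2 154.7 phi 1.616 rad 108.8
```

Emit:
servo_tool --steps '[-10.4,-0.1,-1.2,0,-10.4,-0.1,-1.8,0,-10.2,-0.1,-2.6,0,-10,-0.1,-3.5,0,-9.5,-0.1,-4.4,0,-9,-0.1,-5.2,0,0,0,0,0]'

```text
t: 8.82
tool_pos: [0.5129, 0.1891, 0.1459]
orientation: [0.021, 0.703, 0.711, -0.009]
wrist_force: [1.6, -0.6, -0.8]
width: 0.104
```

```bash
python3 st.py
```

```text
t 8.82 tcp [512.9 189.1 145.9] yaw 90.58 z [ 0.016 -0.043 -0.999] F [ 1.6 -0.6 -0.8] w 8.9 grasp [513.  188.9 139.9] q [ 0.04  0.38 -0.58  1.92  0.31  0.93 -0.69]
rig x,y,z -21.2 189.2 139.9 phi 1.039 rad 108.9
```

Emit:
servo_tool --steps '[-8.5,-0.1,-6,0,-7.8,-0.1,-6.9,0,-7.1,-0.1,-7.6,0,-6.3,-0.1,-8.3,0,-5.4,-0.1,-8.9,0,-4.5,-0.1,-9.4,0,-3.5,0,-9.8,0,0,0,0,0]'

```text
t: 9.48
tool_pos: [0.467, 0.1885, 0.084]
orientation: [0.021, 0.703, 0.711, -0.008]
wrist_force: [2.6, 1.5, -1.1]
width: 0.106
```

```bash
python3 st.py
```

```text
t 9.48 tcp [467.  188.5  84. ] yaw 90.58 z [ 0.019 -0.041 -0.999] F [ 2.6  1.5 -1.1] w 9.0 grasp [467.1 188.3  78. ] q [ 0.    0.41 -0.56  2.05  0.37  0.78 -0.78]
rig x,y,z -67.0 189.2 78.0 phi 0.307 rad 106.0
```

Emit:
servo_tool --steps '[-1.5,0,-9,0,-1,0,-9,0,0,0,-8,0,0,0,-4,0,0,0,-2,0,0,0,-1,0]'

```text
t: 9.98
tool_pos: [0.4645, 0.1898, 0.0489]
orientation: [0.021, 0.704, 0.71, -0.009]
wrist_force: [-3.5, -1.0, 12.0]
width: 0.103
```

```bash
python3 st.py
python3 - <<'E'
from h import *
w=shot('wrist','w5.png');d=shot('side','d5.png')
cv2.imwrite('pics/d5c.png',cv2.resize(cv2.imread('pics/d5.png')[110:260,180:330],None,fx=4,fy=4,interpolation=2))
E
```

```text
t 9.98 tcp [464.5 189.8  48.9] yaw 90.5 z [ 0.017 -0.043 -0.999] F [-3.5 -1.  12. ] w 8.8 grasp [464.6 189.5  42.9] q [-0.03  0.47 -0.53  2.06  0.43  0.72 -0.84]
rig x,y,z -69.6 190.4 42.9 phi -0.03 rad 103.6
```

View pics/w5.png

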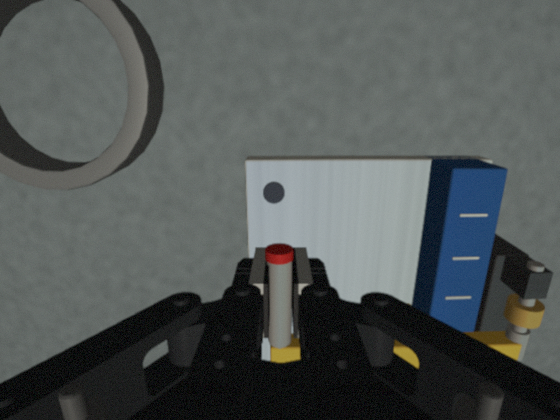

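View pics/d5c.png

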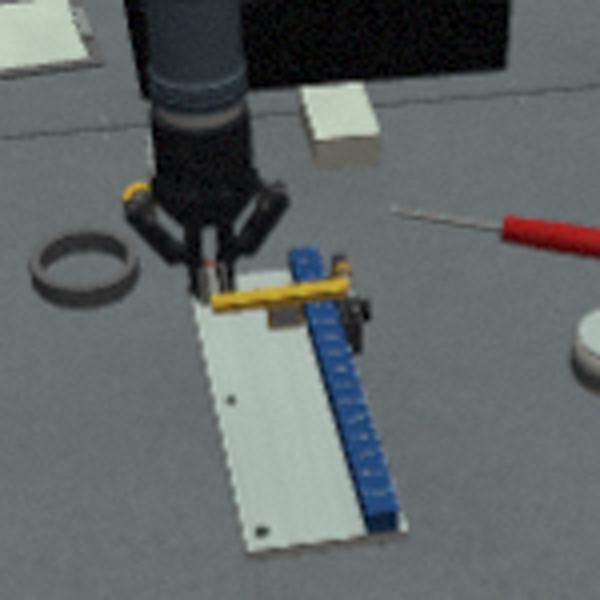

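The leaf is down: the side view shows it level across the fence, with 12 N of reaction at the end stop. I'll release and rise.

Emit:
servo_tool --steps '[0,0,0,0,0,0,0,0,0,0,0,0,0,0,0,0]' --jaw 40

```text
t: 10.42
tool_pos: [0.4631, 0.1904, 0.0479]
orientation: [0.02, 0.704, 0.71, -0.01]
wrist_force: [1.1, 0.6, -0.5]
width: 0.469
```

Emit:
servo_tool --steps '[0,0,8,0,0,0,15,0,0,0,20,0,0,0,20,0,0,0,20,0,0,0,20,0,0,0,20,0,0,0,20,0,0,-5,20,0,0,-15,15,0,0,-20,5,0,0,-20,0,0]'

```text
t: 11.42
tool_pos: [0.4559, 0.1331, 0.2408]
orientation: [0.017, 0.699, 0.715, -0.013]
wrist_force: [-0.1, -0.1, -0.3]
width: 0.469
```

```bash
python3 st.py
python3 - <<'E'
from h import *
w=shot('wrist','w6.png');pickle.dump(w,open('w6.pkl','wb'));s=shot('scene','s6.png')
cv2.imwrite('pics/s6c.png',cv2.resize(cv2.imread('pics/s6.png')[130:240,220:400],None,fx=4,fy=4,interpolation=2))
E
```

```text
t 11.42 tcp [455.9 133.1 240.8] yaw 91.24 z [ 0.006 -0.041 -0.999] F [-0.1 -0.1 -0.3] w 40.0 grasp [456.  132.9 234.8] q [ 0.19  0.11 -0.61  1.99  0.12  1.07 -0.46]
rig x,y,z -79.0 134.0 234.8 phi 1.032 rad 220.0
```

View pics/w6.png

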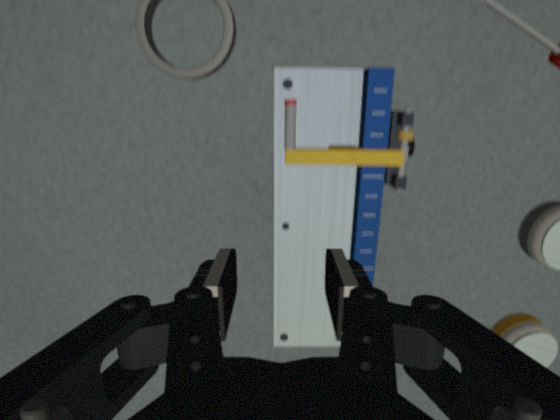

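View pics/s6c.png

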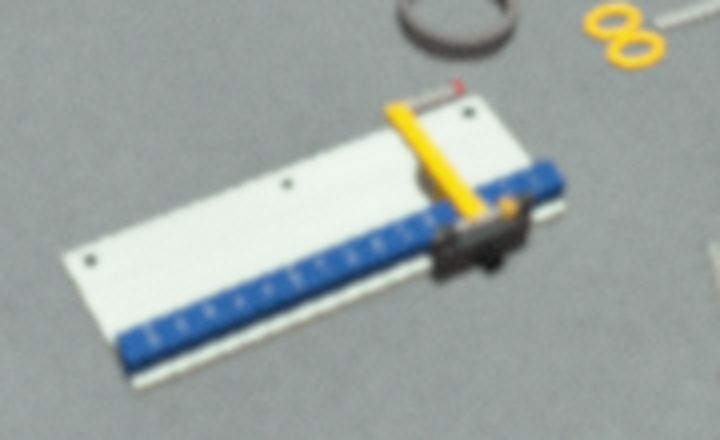

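The leaf is down, at (345,157) in the wrist view and (440,165) in the scene crop. The hand is clear of it, so I'll head for the cassette.

Emit:
servo_tool --steps '[10,-31,0,-1.8,10,-31,0,-1.8,10,-31,0,-1.8,10,-31,0,-1.8,10,-31,0,-1.8,10,-31,0,-1.8,10,-31,0,-1.8,10,-31,0,-1.8,10,-31,0,-1.8,10,-31,0,-1.8,10,-31,0,-1.8,10,-31,0,-1.8]' --jaw 50

```text
t: 12.52
tool_pos: [0.5752, -0.236, 0.2374]
orientation: [0.008, 0.819, 0.573, -0.014]
wrist_force: [1.5, 0.6, -0.4]
width: 0.586
```

```bash
python3 st.py
python3 - <<'E'
from h import *
w=pickle.load(open('w6.pkl','rb'));im=cv2.imread('pics/w6.png')
cv2.imwrite('pics/w6c.png',cv2.resize(im[85:205,265:425],None,fx=5,fy=5,interpolation=2))
th=np.radians(.77)
for n,xy,z in [('leaf far',(325,149),.051),('leaf near',(325,164.5),.051),('leaf far2',(380,149),.051),('near2',(380,165.5),.051),('collar',(406,135),.052),('fence f',(364,100),.032),('deckcorner',(275,67),.012)]:
    X=onz(w,xy,z);d=X[:2]-[.5367,0];print(n,X.round(4),(d@[np.cos(th),np.sin(th)]*1000).round(1),(d@[-np.sin(th),np.cos(th)]*1000).round(1))
E
```

```text
t 12.52 tcp [ 575.2 -236.   237.4] yaw 69.92 z [-0.015 -0.029 -0.999] F [ 1.5  0.6 -0.4] w 50.1 grasp [ 575.2 -236.2  231.4] q [ 0.55  0.37 -0.3   1.67  0.15  1.13 -0.15]
rig x,y,z 35.3 -236.7 231.4 phi 1.578 rad 185.4
leaf far [0.4961 0.1621 0.051 ] -38.4 162.7
leaf near [0.497  0.1481 0.051 ] -37.7 148.6
leaf far2 [0.5457 0.1634 0.051 ] 11.2 163.3
near2 [0.5474 0.1484 0.051 ] 12.7 148.3
collar [0.5675 0.1766 0.052 ] 33.2 176.2
fence f [0.5319 0.2052 0.032 ] -2.0 205.3
deckcorner [0.4497 0.233  0.012 ] -83.9 234.2
```

View pics/w6c.png

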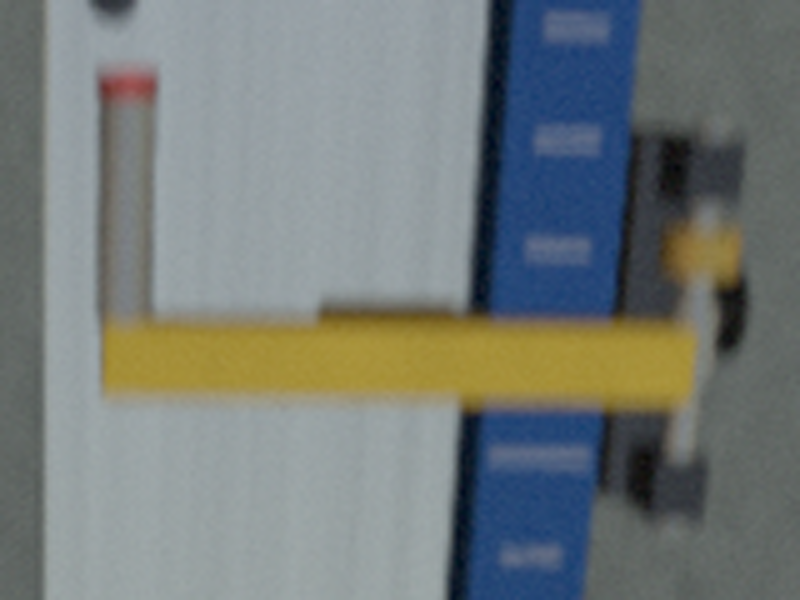

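Emit:
servo_tool --steps '[4.5,-15,-8,0,4.5,-15,-12,0.3,4.5,-15,-12,0.3,4.5,-15,-12,0.3,4.5,-14,-12,0.3,3,-10,-12,0.3,0,0,-12,0,0,0,-8,0,0,0,0,0]'

```text
t: 13.27
tool_pos: [0.6042, -0.3263, 0.1399]
orientation: [0.005, 0.815, 0.58, -0.013]
wrist_force: [-0.6, -0.2, -0.5]
width: 0.581
```

```bash
python3 st.py
python3 - <<'E'
from cas import *
w=shot('wrist','w7.png');pickle.dump(w,open('w7.pkl','wb'))
E
```

```text
t 13.27 tcp [ 604.2 -326.3  139.9] yaw 70.86 z [-0.016 -0.023 -1.   ] F [-0.6 -0.2 -0.5] w 49.6 grasp [ 604.1 -326.4  133.9] q [ 0.61  0.58 -0.25  1.58  0.19  1.02 -0.04]
rig x,y,z 63.0 -327.3 133.9 phi 1.89 rad 92.6
```

View pics/w7.png

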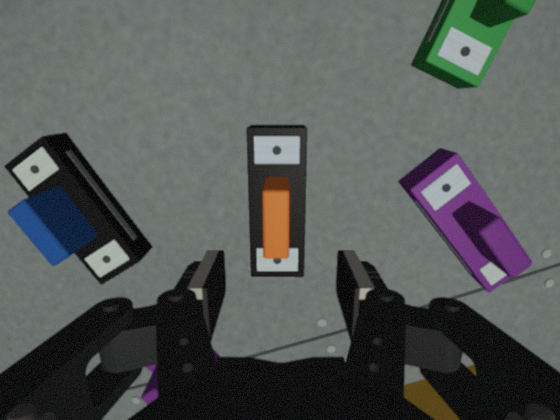

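The orange handle (277,220) is centred between the jaws and aligned. I'll measure it once more and then descend.

Run:
```python
from cas import *
w=pickle.load(open('w7.pkl','rb'))
a=onz(w,(276.5,150.5),.028);b=onz(w,(277.5,260),.028);print((a+b)/2,np.degrees(np.arctan2(*(a-b)[1::-1])),np.linalg.norm(a-b))
```

```text
[ 0.60121074 -0.32546927  0.028     ] 71.23910645112906 0.08037074564474045
```

Emit:
servo_tool --steps '[-0.7,0,-13,0,-0.7,0,-13,0,-0.7,0,-13,0,-0.5,0,-13,0,0,0,-13,0,0,0,-9,0,0,0,-4,0,0,0,0,0]'

```text
t: 13.98
tool_pos: [0.6029, -0.3201, 0.0563]
orientation: [0.005, 0.813, 0.582, -0.011]
wrist_force: [-1.0, 0.7, 0.0]
width: 0.585
```

```bash
python3 st.py
```

```text
t 13.98 tcp [ 602.9 -320.1   56.3] yaw 71.24 z [-0.013 -0.021 -1.   ] F [-1.   0.7  0. ] w 50.0 grasp [ 602.8 -320.2   50.3] q [ 0.59  0.67 -0.23  1.62  0.22  0.88 -0.07]
rig x,y,z 61.8 -321.1 50.3 phi 2.989 rad 28.1
```

Emit:
servo_tool --steps '[-1.6,-5,0,0,0,0,0,0]'

```text
t: 14.15
tool_pos: [0.6009, -0.3254, 0.0555]
orientation: [0.004, 0.813, 0.583, -0.012]
wrist_force: [-0.6, -1.2, -0.1]
width: 0.585
```

Emit:
servo_tool --steps '[0,0,0,0,0,0,0,0,0,0,0,0,0,0,0,0,0,0,0,0,0,0,0,0]' --jaw 0 --squeeze 60

```text
t: 14.65
tool_pos: [0.6016, -0.3269, 0.0574]
orientation: [0.006, 0.813, 0.582, -0.011]
wrist_force: [0.1, -0.4, -1.2]
width: 0.177
```

```bash
python3 st.py
```

```text
t 14.65 tcp [ 601.6 -326.9   57.4] yaw 71.16 z [-0.011 -0.023 -1.   ] F [ 0.1 -0.4 -1.2] w 15.1 grasp [ 601.5 -327.    51.4] q [ 0.6   0.67 -0.23  1.62  0.22  0.88 -0.06]
rig x,y,z 60.4 -327.9 51.4 phi 2.939 rad 26.9
```

Emit:
servo_tool --steps '[0,0,6,0,0,0,12,0,0,0,14,0,0,0,14,0,0,0,14,0,0,0,14,0,0,0,14,0,0,0,12,0,0,0,8,0,0,0,0,0]'

```text
t: 15.48
tool_pos: [0.5975, -0.3245, 0.1754]
orientation: [0.003, 0.813, 0.582, -0.013]
wrist_force: [0.5, 0.3, -4.9]
width: 0.176
```

Emit:
servo_tool --steps '[-6,15,0,1.4,-8,28,0,1.9,-8,28,0,1.9,-8,28,0,1.9,-8,28,0,1.9,-8,28,0,1.9,-8,28,0,1.9,-8,28,0,1.9,-8,28,0,1.9,-8,28,0,1.9,-8,28,0,1.9,-8,28,0,1.9]'

```text
t: 16.48
tool_pos: [0.4952, -0.0031, 0.1777]
orientation: [0.012, 0.685, 0.728, -0.013]
wrist_force: [1.5, 0.5, -5.1]
width: 0.178
```

```bash
python3 st.py
```

```text
t 16.48 tcp [495.2  -3.1 177.7] yaw 93.45 z [ 0.001 -0.035 -0.999] F [ 1.5  0.5 -5.1] w 15.2 grasp [495.2  -3.3 171.7] q [ 0.35  0.22 -0.5   2.02  0.17  0.94 -0.17]
rig x,y,z -41.6 -2.8 171.7 phi 1.03 rad 146.7
```

Emit:
servo_tool --steps '[1,13,0,-0.5,1,13,0,-0.5,1,13,-8,-0.5,1,13,-12,-0.5,1,13,-12,-0.3,1,10,-12,-0.3,0,5,-12,0,0,0,-12,0,0,0,-10,0,0,0,-4,0,0,0,0,0]'

```text
t: 17.4
tool_pos: [0.4973, 0.0917, 0.0948]
orientation: [0.013, 0.696, 0.718, -0.011]
wrist_force: [0.5, -0.5, -6.2]
width: 0.175
```

```bash
python3 st.py
python3 - <<'E'
from h import *
w=shot('wrist','w8.png');d=shot('side','d8.png')
cv2.imwrite('pics/d8c.png',cv2.resize(cv2.imread('pics/d8.png')[110:260,180:330],None,fx=4,fy=4,interpolation=2))
E
```

```text
t 17.4 tcp [497.3  91.7  94.8] yaw 91.76 z [ 0.004 -0.033 -0.999] F [ 0.5 -0.5 -6.2] w 14.9 grasp [497.3  91.5  88.8] q [ 0.16  0.38 -0.51  2.04  0.3   0.79 -0.5 ]
rig x,y,z -38.1 92.0 88.8 phi 0.536 rad 83.9
```

View pics/w8.png

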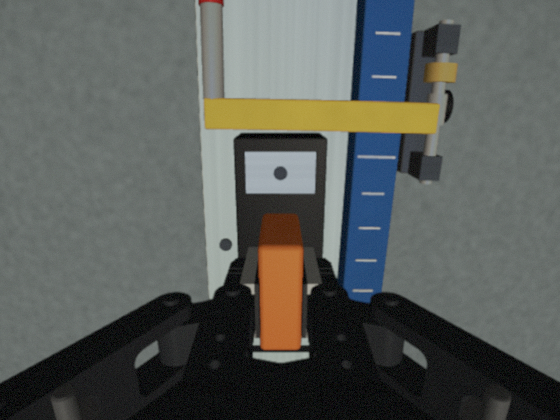

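View pics/d8c.png

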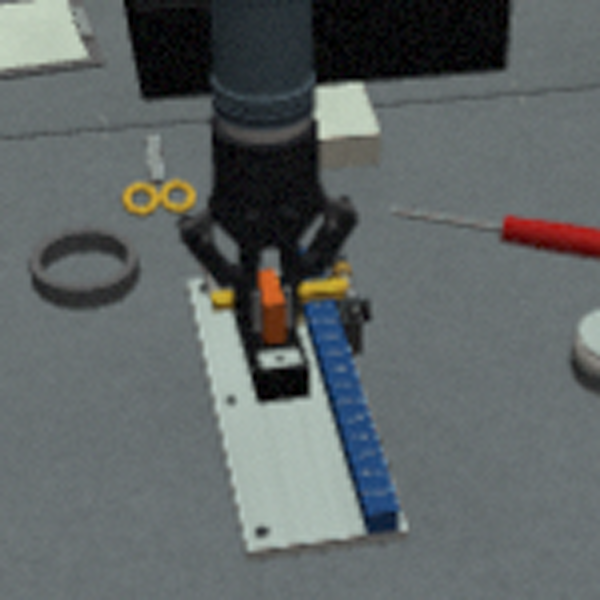

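I overshot in y: the cassette's end at (280,135) is right beside the leaf. I'll back off 20 mm before lowering.

Emit:
servo_tool --steps '[0,-7,0,-0.3,1,-7,0,-0.3,2,-6,0,-0.3,2,0,-8,-0.2,0,0,-8,0,0,0,-4,0,0,0,0,0]'

```text
t: 18.08
tool_pos: [0.5072, 0.0661, 0.0771]
orientation: [0.017, 0.706, 0.708, -0.008]
wrist_force: [-0.9, 0.3, -5.1]
width: 0.178
```

```bash
python3 st.py
```

```text
t 18.08 tcp [507.2  66.1  77.1] yaw 90.12 z [ 0.013 -0.035 -0.999] F [-0.9  0.3 -5.1] w 15.2 grasp [507.2  65.9  71.1] q [ 0.18  0.41 -0.47  2.04  0.33  0.75 -0.5 ]
rig x,y,z -28.6 66.3 71.1 phi 0.382 rad 67.4
```

Emit:
servo_tool --steps '[0,0,-2,0.3,0,0,-2,0.3,0,0,-2,0,0,0,-1,0]'

```text
t: 18.42
tool_pos: [0.5069, 0.0669, 0.0694]
orientation: [0.016, 0.701, 0.712, -0.008]
wrist_force: [-2.4, -2.9, 6.8]
width: 0.183
```

```bash
python3 st.py
```

```text
t 18.42 tcp [506.9  66.9  69.4] yaw 90.88 z [ 0.011 -0.035 -0.999] F [-2.4 -2.9  6.8] w 15.6 grasp [507.   66.7  63.4] q [ 0.18  0.43 -0.47  2.04  0.34  0.74 -0.49]
rig x,y,z -28.8 67.1 63.4 phi 0.27 rad 65.2
```

Emit:
servo_tool --steps '[0,0,0,0,1.5,0,0,0,1.5,0,0,0,1.5,0,0,0,1.5,0,0,0]'

```text
t: 18.83
tool_pos: [0.5125, 0.0681, 0.0696]
orientation: [0.016, 0.701, 0.713, -0.009]
wrist_force: [-1.1, -0.0, -1.5]
width: 0.177
```

```bash
python3 st.py
```

```text
t 18.83 tcp [512.5  68.1  69.6] yaw 91.0 z [ 0.01  -0.034 -0.999] F [-1.1 -0.  -1.5] w 15.1 grasp [512.5  67.9  63.6] q [ 0.18  0.43 -0.47  2.03  0.34  0.75 -0.49]
rig x,y,z -23.3 68.2 63.6 phi 0.299 rad 59.9
```

Emit:
servo_tool --steps '[1,0,0,0,1,0,0,0]'

```text
t: 19.0
tool_pos: [0.5141, 0.0683, 0.0696]
orientation: [0.015, 0.701, 0.713, -0.009]
wrist_force: [-2.0, 0.7, -2.0]
width: 0.178
```

Emit:
servo_tool --steps '[1,0,0,0]'

```text
t: 19.08
tool_pos: [0.5149, 0.0684, 0.0696]
orientation: [0.015, 0.701, 0.713, -0.01]
wrist_force: [-1.2, 0.2, -1.9]
width: 0.176
```

Emit:
servo_tool --steps '[1,0,0,0]'

```text
t: 19.17
tool_pos: [0.5153, 0.0685, 0.0696]
orientation: [0.015, 0.701, 0.713, -0.01]
wrist_force: [-4.1, -0.9, 1.0]
width: 0.182
```

```bash
python3 st.py
```

```text
t 19.17 tcp [515.3  68.5  69.6] yaw 91.03 z [ 0.006 -0.035 -0.999] F [-4.1 -0.9  1. ] w 15.5 grasp [515.3  68.2  63.6] q [ 0.18  0.44 -0.47  2.02  0.34  0.75 -0.49]
rig x,y,z -20.4 68.5 63.6 phi 0.312 rad 57.2
```

Fence contact at rig x = −20.4, with about 4 N. Now I'll slide along the fence with a light bias in x.

Emit:
servo_tool --steps '[0.4,2,0,0,0.4,2,0,0,0.4,2,0,0,0.4,2,0,0]'

```text
t: 19.5
tool_pos: [0.5158, 0.0698, 0.0701]
orientation: [0.016, 0.703, 0.711, -0.016]
wrist_force: [-4.0, -4.2, 1.7]
width: 0.177
```

```bash
python3 st.py
```

```text
t 19.5 tcp [515.8  69.8  70.1] yaw 90.71 z [ 0.001 -0.046 -0.999] F [-4.  -4.2  1.7] w 15.1 grasp [515.8  69.5  64.1] q [ 0.16  0.44 -0.46  2.01  0.35  0.77 -0.51]
rig x,y,z -20.0 69.8 64.1 phi 0.324 rad 57.0
```

Emit:
servo_tool --steps '[0,0,0.5,0,0.2,2,0.2,0,0.2,2,0.2,0]'

```text
t: 19.75
tool_pos: [0.5157, 0.0718, 0.0704]
orientation: [0.017, 0.703, 0.711, -0.017]
wrist_force: [-2.8, -4.2, 0.4]
width: 0.175
```

```bash
python3 st.py
```

```text
t 19.75 tcp [515.7  71.8  70.4] yaw 90.63 z [-0.001 -0.048 -0.999] F [-2.8 -4.2  0.4] w 14.9 grasp [515.7  71.5  64.4] q [ 0.16  0.44 -0.46  2.01  0.35  0.77 -0.51]
rig x,y,z -20.1 71.7 64.4 phi 0.328 rad 57.1
```

Emit:
servo_tool --steps '[0.1,2,0.6,0,0.1,3,0.6,0,0.1,3,0.3,0]'

```text
t: 20.0
tool_pos: [0.5156, 0.0803, 0.0708]
orientation: [0.016, 0.703, 0.71, -0.017]
wrist_force: [-0.6, -0.6, -6.1]
width: 0.176
```

```bash
python3 st.py
```

```text
t 20.0 tcp [515.6  80.3  70.8] yaw 90.57 z [-0.001 -0.047 -0.999] F [-0.6 -0.6 -6.1] w 15.0 grasp [515.5  80.   64.8] q [ 0.14  0.45 -0.47  2.01  0.35  0.77 -0.53]
rig x,y,z -20.1 80.2 64.8 phi 0.335 rad 57.3
```

Emit:
servo_tool --steps '[0.3,2,-0.2,0.1,0.3,2,-0.1,0.1]'

```text
t: 20.17
tool_pos: [0.5157, 0.0853, 0.0704]
orientation: [0.016, 0.702, 0.712, -0.018]
wrist_force: [-4.0, -4.9, 1.8]
width: 0.179
```

Emit:
servo_tool --steps '[0.3,2,-0.1,0.1,0.3,2,0,0]'

```text
t: 20.33
tool_pos: [0.5158, 0.0867, 0.0708]
orientation: [0.017, 0.702, 0.712, -0.021]
wrist_force: [-3.0, -3.8, -1.9]
width: 0.181
```

```bash
python3 st.py
```

```text
t 20.33 tcp [515.8  86.7  70.8] yaw 90.83 z [-0.005 -0.053 -0.999] F [-3.  -3.8 -1.9] w 15.5 grasp [515.7  86.4  64.8] q [ 0.13  0.45 -0.47  2.    0.35  0.78 -0.54]
rig x,y,z -19.8 86.7 64.8 phi 0.336 rad 57.0
```

Emit:
servo_tool --steps '[0.2,2,0.2,0,0.2,2,0.2,0]'

```text
t: 20.5
tool_pos: [0.5158, 0.0901, 0.071]
orientation: [0.017, 0.702, 0.711, -0.022]
wrist_force: [-1.4, -1.1, -5.4]
width: 0.178
```

Emit:
servo_tool --steps '[0.2,2,0.1,0,0.2,2,0.1,0]'

```text
t: 20.67
tool_pos: [0.5157, 0.0948, 0.0709]
orientation: [0.017, 0.702, 0.712, -0.022]
wrist_force: [-2.7, -3.9, -2.9]
width: 0.178
```

```bash
python3 st.py
python3 - <<'E'
from h import *
w=shot('wrist','w9.png');d=shot('side','d9.png')
cv2.imwrite('pics/d9c.png',cv2.resize(cv2.imread('pics/d9.png')[110:260,180:330],None,fx=4,fy=4,interpolation=2))
E
```

```text
t 20.67 tcp [515.7  94.8  70.9] yaw 90.8 z [-0.007 -0.054 -0.999] F [-2.7 -3.9 -2.9] w 15.2 grasp [515.7  94.5  65. ] q [ 0.11  0.45 -0.47  2.    0.35  0.79 -0.56]
rig x,y,z -19.7 94.8 65.0 phi 0.339 rad 57.0
```

View pics/w9.png

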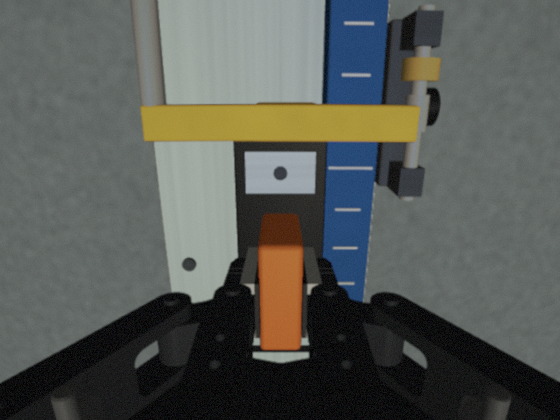

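View pics/d9c.png

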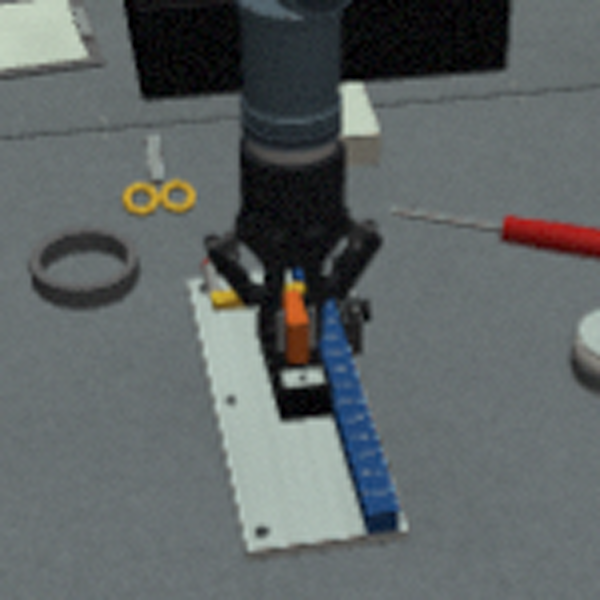

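The cassette's end is now at the toe, with the leaf still short of the brass collar at (421,69) in the wrist view. I'll advance in small steps and watch the force.

Emit:
servo_tool --steps '[0.2,2,0.1,0,0.2,2,0.1,0]'

```text
t: 20.93
tool_pos: [0.5158, 0.0975, 0.0711]
orientation: [0.017, 0.702, 0.712, -0.023]
wrist_force: [-2.2, -3.5, -2.7]
width: 0.177
```

Emit:
servo_tool --steps '[0.2,1.5,0,0]'

```text
t: 21.02
tool_pos: [0.5158, 0.0981, 0.0712]
orientation: [0.017, 0.702, 0.711, -0.024]
wrist_force: [-2.5, -4.2, -0.9]
width: 0.181
```

Emit:
servo_tool --steps '[0.2,1.5,0,0]'

```text
t: 21.1
tool_pos: [0.5158, 0.0983, 0.0713]
orientation: [0.018, 0.702, 0.711, -0.025]
wrist_force: [-2.6, -5.6, -0.3]
width: 0.177
```

```bash
python3 st.py
```

```text
t 21.1 tcp [515.8  98.3  71.3] yaw 90.73 z [-0.011 -0.061 -0.998] F [-2.6 -5.6 -0.3] w 15.1 grasp [515.8  97.9  65.3] q [ 0.1   0.46 -0.47  1.99  0.36  0.8  -0.57]
rig x,y,z -19.6 98.2 65.3 phi 0.345 rad 57.0
```

The hand has pitched by about 0.04 rad under the drag, and TCP z has risen 2 mm with it, so the cassette is probably slightly nose-down. I'll release so it settles flat, check, and regrip.

Emit:
servo_tool --steps '[0,0,0,0,0,0,0,0]'

```text
t: 21.27
tool_pos: [0.5158, 0.0983, 0.0713]
orientation: [0.018, 0.702, 0.711, -0.025]
wrist_force: [-2.1, -2.7, -2.9]
width: 0.174
```

Emit:
servo_tool --steps '[0,0,0,0,0,0,0,0,0,0,0,0,0,0,0,0]' --jaw 28

```text
t: 21.6
tool_pos: [0.5213, 0.104, 0.0749]
orientation: [0.019, 0.702, 0.712, -0.018]
wrist_force: [-2.6, -2.6, -2.3]
width: 0.324
```

```bash
python3 st.py
python3 - <<'E'
from h import *
w=shot('wrist','w10.png')
E
```

```text
t 21.6 tcp [521.3 104.   74.9] yaw 90.82 z [ 0.002 -0.053 -0.999] F [-2.6 -2.6 -2.3] w 27.7 grasp [521.4 103.7  68.9] q [ 0.1   0.46 -0.47  1.98  0.36  0.79 -0.57]
rig x,y,z -14.0 103.9 68.9 phi 0.446 rad 53.2
```

View pics/w10.png

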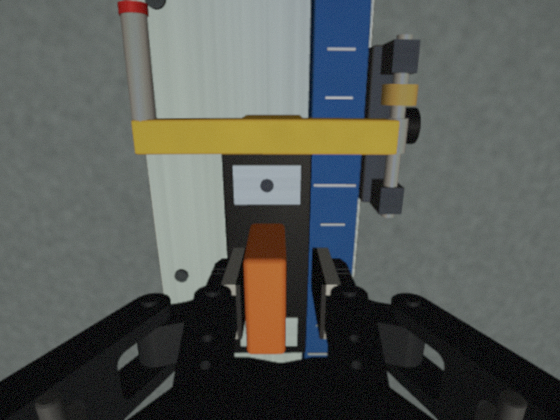

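Emit:
servo_tool --steps '[-5.5,-4,-2,0,0,-0.5,-3,0,0,0,0,0,0,0,0,0]'

```text
t: 21.98
tool_pos: [0.5193, 0.1019, 0.0716]
orientation: [0.021, 0.701, 0.712, -0.013]
wrist_force: [0.0, -0.5, 0.4]
width: 0.33
```

```bash
python3 st.py
python3 - <<'E'
from h import *
w=shot('wrist','w11.png');d=shot('side','d11.png')
cv2.imwrite('pics/d11c.png',cv2.resize(cv2.imread('pics/d11.png')[150:240,220:310],None,fx=6,fy=6,interpolation=2))
E
```

```text
t 21.98 tcp [519.3 101.9  71.6] yaw 90.88 z [ 0.012 -0.048 -0.999] F [ 0.  -0.5  0.4] w 28.2 grasp [519.4 101.6  65.6] q [ 0.1   0.45 -0.47  2.    0.36  0.77 -0.57]
rig x,y,z -16.0 101.8 65.6 phi 0.373 rad 53.7
```

View pics/w11.png

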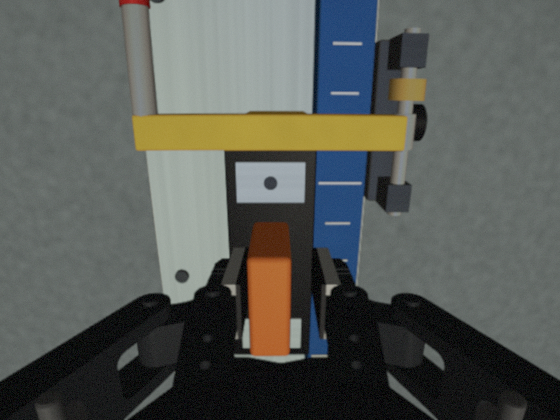

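View pics/d11c.png

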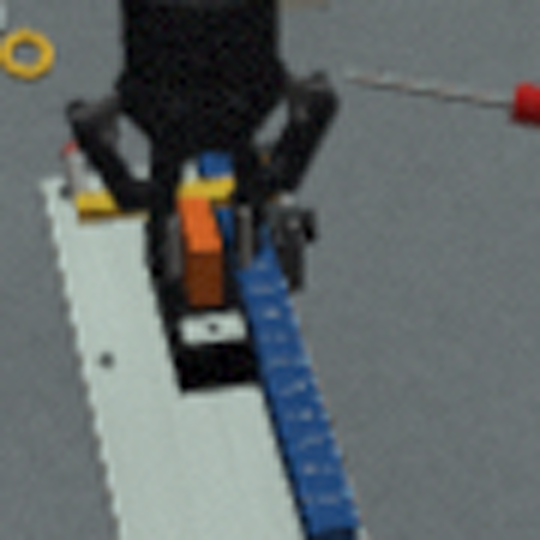

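Emit:
servo_tool --steps '[-2.5,-1.5,-1.2,0,-1.5,-1,-1,0,0,0,0,0]'

```text
t: 22.33
tool_pos: [0.516, 0.0997, 0.0697]
orientation: [0.021, 0.701, 0.712, -0.012]
wrist_force: [0.2, -0.1, 0.2]
width: 0.329
```

Emit:
servo_tool --steps '[0,0,0,0,0,0,0,0,0,0,0,0,0,0,0,0]' --jaw 0

```text
t: 22.67
tool_pos: [0.515, 0.0995, 0.0698]
orientation: [0.021, 0.702, 0.712, -0.013]
wrist_force: [-0.3, -1.0, 0.3]
width: 0.18
```

```bash
python3 st.py
```

```text
t 22.67 tcp [515.   99.5  69.8] yaw 90.82 z [ 0.011 -0.047 -0.999] F [-0.3 -1.   0.3] w 15.4 grasp [515.1  99.2  63.8] q [ 0.11  0.45 -0.47  2.01  0.36  0.76 -0.57]
rig x,y,z -20.3 99.5 63.8 phi 0.316 rad 57.1
```

Emit:
servo_tool --steps '[0.3,1,0.4,0,0.3,2,0.1,0]'

```text
t: 22.83
tool_pos: [0.5151, 0.0997, 0.0698]
orientation: [0.021, 0.702, 0.712, -0.015]
wrist_force: [-1.0, -6.1, 5.9]
width: 0.178
```

Emit:
servo_tool --steps '[0.3,2.5,0.1,0]'

```text
t: 22.92
tool_pos: [0.5152, 0.0999, 0.0699]
orientation: [0.022, 0.703, 0.711, -0.017]
wrist_force: [-2.1, -4.7, 4.9]
width: 0.178
```

Emit:
servo_tool --steps '[0.3,2.5,0.1,0]'

```text
t: 23.0
tool_pos: [0.5152, 0.1002, 0.0701]
orientation: [0.023, 0.703, 0.711, -0.019]
wrist_force: [-2.2, -5.1, 3.9]
width: 0.176
```

```bash
python3 st.py
```

```text
t 23.0 tcp [515.2 100.2  70.1] yaw 90.61 z [ 0.006 -0.059 -0.998] F [-2.2 -5.1  3.9] w 15.1 grasp [515.2  99.9  64.1] q [ 0.1   0.45 -0.46  2.    0.37  0.78 -0.59]
rig x,y,z -20.1 100.1 64.1 phi 0.323 rad 57.1
```

Emit:
servo_tool --steps '[0.2,2,0.8,0]'

```text
t: 23.08
tool_pos: [0.515, 0.101, 0.0704]
orientation: [0.023, 0.703, 0.71, -0.02]
wrist_force: [0.8, -1.2, -5.7]
width: 0.179
```

Emit:
servo_tool --steps '[0.2,2,0.8,0]'

```text
t: 23.17
tool_pos: [0.5149, 0.1025, 0.0705]
orientation: [0.023, 0.704, 0.71, -0.02]
wrist_force: [0.3, -1.1, -6.0]
width: 0.175
```

```bash
python3 st.py
```

```text
t 23.17 tcp [514.9 102.5  70.5] yaw 90.49 z [ 0.004 -0.061 -0.998] F [ 0.3 -1.1 -6. ] w 15.0 grasp [514.9 102.1  64.5] q [ 0.09  0.45 -0.46  2.    0.37  0.78 -0.59]
rig x,y,z -20.4 102.4 64.5 phi 0.328 rad 57.5
```

Emit:
servo_tool --steps '[0.3,1.5,0.2,0.2]'

```text
t: 23.25
tool_pos: [0.5151, 0.1036, 0.0703]
orientation: [0.023, 0.702, 0.711, -0.021]
wrist_force: [-1.6, -5.3, 2.1]
width: 0.179
```

Emit:
servo_tool --steps '[0.3,1.5,0.2,0.1]'

```text
t: 23.33
tool_pos: [0.5152, 0.1038, 0.0704]
orientation: [0.023, 0.702, 0.712, -0.022]
wrist_force: [-1.0, -5.1, 1.4]
width: 0.175
```

```bash
python3 st.py
```

```text
t 23.33 tcp [515.2 103.8  70.4] yaw 90.78 z [ 0.003 -0.064 -0.998] F [-1.  -5.1  1.4] w 15.0 grasp [515.2 103.5  64.5] q [ 0.09  0.45 -0.46  2.    0.37  0.78 -0.59]
rig x,y,z -20.1 103.7 64.5 phi 0.329 rad 57.1
```

Run:
```python
from h import *
w=shot('wrist','w12.png');pickle.dump(w,open('w12.pkl','wb'))
a=cv2.imread('pics/w12.png')[10:220,120:440];cv2.imwrite('pics/w12c.png',cv2.resize(a,None,fx=2.4,fy=2.4,interpolation=2))
```

```text
(no output)
```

View pics/w12c.png

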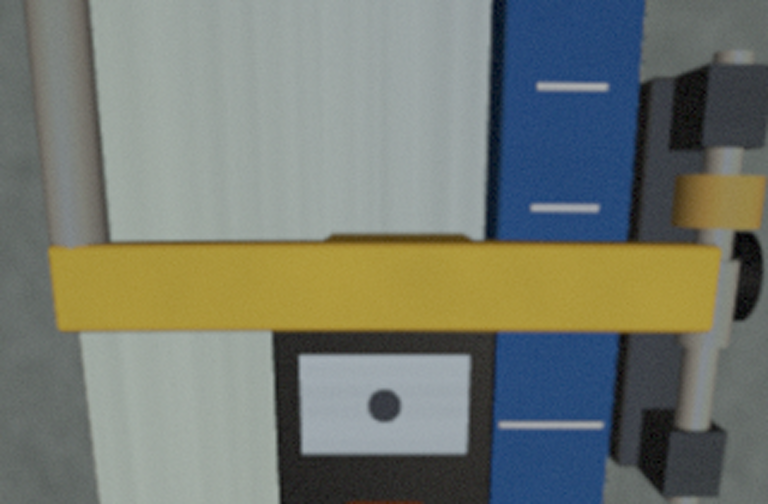

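The leaf is still about 2–3 mm from the brass collar, at (720,228) in the crop. I'll continue.

Emit:
servo_tool --steps '[0.2,1.5,0.6,0]'

```text
t: 23.47
tool_pos: [0.5152, 0.1054, 0.0707]
orientation: [0.023, 0.702, 0.711, -0.022]
wrist_force: [0.9, -1.4, -5.7]
width: 0.179
```

Emit:
servo_tool --steps '[0.3,1.5,0.4,0]'

```text
t: 23.55
tool_pos: [0.5151, 0.1068, 0.0706]
orientation: [0.023, 0.702, 0.711, -0.022]
wrist_force: [0.6, -4.4, -3.4]
width: 0.176
```

Emit:
servo_tool --steps '[0.3,1.5,0.2,0]'

```text
t: 23.63
tool_pos: [0.5152, 0.1069, 0.0707]
orientation: [0.023, 0.702, 0.711, -0.023]
wrist_force: [-0.7, -6.9, 1.0]
width: 0.177
```

```bash
python3 st.py
```

```text
t 23.63 tcp [515.2 106.9  70.7] yaw 90.73 z [ 0.    -0.066 -0.998] F [-0.7 -6.9  1. ] w 15.1 grasp [515.2 106.5  64.7] q [ 0.08  0.46 -0.46  2.    0.37  0.79 -0.6 ]
rig x,y,z -20.0 106.8 64.7 phi 0.333 rad 57.2
```

Emit:
servo_tool --steps '[0.6,1.5,0.6,0]'

```text
t: 23.72
tool_pos: [0.5153, 0.107, 0.0709]
orientation: [0.024, 0.702, 0.711, -0.025]
wrist_force: [-0.5, -4.0, -3.6]
width: 0.174
```

Emit:
servo_tool --steps '[0.6,1.5,0.5,0]'

```text
t: 23.8
tool_pos: [0.5153, 0.1071, 0.071]
orientation: [0.024, 0.703, 0.711, -0.026]
wrist_force: [-0.4, -5.0, -3.4]
width: 0.18
```

```bash
python3 st.py;  python3 - <<'E'
from h import *
w=shot('wrist','w13.png');pickle.dump(w,open('w13.pkl','wb'))
a=cv2.imread('pics/w13.png')[10:220,120:440];cv2.imwrite('pics/w13c.png',cv2.resize(a,None,fx=2.4,fy=2.4,interpolation=2))
E
```

```text
t 23.8 tcp [515.3 107.1  71. ] yaw 90.66 z [-0.003 -0.071 -0.998] F [-0.4 -5.  -3.4] w 15.3 grasp [515.3 106.7  65. ] q [ 0.08  0.46 -0.46  1.99  0.37  0.8  -0.61]
rig x,y,z -20.0 107.0 65.0 phi 0.338 rad 57.2
```

View pics/w13c.png

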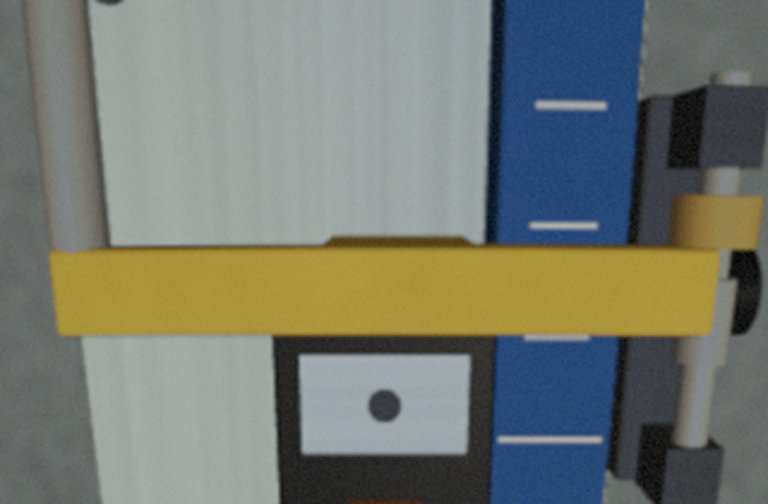

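The leaf now meets the collar: both edges are at about row 250 in the crop, and the position stalls at y = 107. Next is the firm push, with some fence bias.

Emit:
servo_tool --steps '[1.4,2.3,0.3,0.1]'

```text
t: 23.93
tool_pos: [0.5156, 0.1072, 0.0711]
orientation: [0.024, 0.702, 0.711, -0.029]
wrist_force: [-3.8, -8.0, 3.7]
width: 0.177
```

Emit:
servo_tool --steps '[1.4,2.7,0.3,0.1]'

```text
t: 24.02
tool_pos: [0.5158, 0.1075, 0.0713]
orientation: [0.024, 0.702, 0.711, -0.032]
wrist_force: [-3.5, -7.8, 3.3]
width: 0.176
```

```bash
python3 st.py
```

```text
t 24.02 tcp [515.8 107.5  71.3] yaw 90.77 z [-0.01  -0.079 -0.997] F [-3.5 -7.8  3.3] w 15.1 grasp [515.7 107.   65.3] q [ 0.07  0.46 -0.46  1.98  0.38  0.81 -0.61]
rig x,y,z -19.5 107.3 65.3 phi 0.346 rad 56.9
```

The deck friction is taking part of the push and the pitch has crept up. I'll unload, release so the cassette sits flat, regrip, and make one clean push with the weight mostly taken off the deck.

Emit:
servo_tool --steps '[-0.3,-0.6,0,0,-0.3,-0.6,0,0]'

```text
t: 24.18
tool_pos: [0.5156, 0.1069, 0.0715]
orientation: [0.024, 0.702, 0.711, -0.031]
wrist_force: [0.5, -1.2, -3.8]
width: 0.181
```

Emit:
servo_tool --steps '[-0.3,-0.6,0,0]'

```text
t: 24.27
tool_pos: [0.5155, 0.1069, 0.0715]
orientation: [0.024, 0.702, 0.711, -0.031]
wrist_force: [0.6, -2.0, -4.3]
width: 0.181
```

```bash
python3 st.py
```

```text
t 24.27 tcp [515.5 106.9  71.5] yaw 90.77 z [-0.009 -0.077 -0.997] F [ 0.6 -2.  -4.3] w 15.4 grasp [515.4 106.4  65.5] q [ 0.07  0.46 -0.46  1.99  0.38  0.81 -0.61]
rig x,y,z -19.8 106.7 65.5 phi 0.347 rad 57.3
```

Emit:
servo_tool --steps '[0,-0.2,-0.3,0]'

```text
t: 24.35
tool_pos: [0.5156, 0.1068, 0.0713]
orientation: [0.024, 0.702, 0.711, -0.031]
wrist_force: [-0.7, -3.1, 1.1]
width: 0.178
```

Emit:
servo_tool --steps '[0,0,0,0,0,0,0,0,0,0,0,0]' --jaw 30

```text
t: 24.6
tool_pos: [0.517, 0.1114, 0.0728]
orientation: [0.024, 0.701, 0.712, -0.027]
wrist_force: [0.1, 0.5, 0.5]
width: 0.352
```

```bash
python3 st.py
```

```text
t 24.6 tcp [517.  111.4  72.8] yaw 90.95 z [-0.004 -0.071 -0.997] F [0.1 0.5 0.5] w 30.0 grasp [517.  111.   66.8] q [ 0.07  0.46 -0.46  1.98  0.37  0.81 -0.61]
rig x,y,z -18.3 111.2 66.8 phi 0.378 rad 56.2
```

Emit:
servo_tool --steps '[-1,-2.5,-2.5,0,-0.8,-1.8,-2.3,-0.1,0,0,0,0]'

```text
t: 24.85
tool_pos: [0.5163, 0.1102, 0.0689]
orientation: [0.024, 0.7, 0.713, -0.024]
wrist_force: [0.5, -1.0, -0.1]
width: 0.352
```

```bash
python3 st.py
python3 - <<'E'
from h import *
w=shot('wrist','w14.png');pickle.dump(w,open('w14.pkl','wb'))
E
```

```text
t 24.85 tcp [516.3 110.2  68.9] yaw 91.01 z [-0.    -0.068 -0.998] F [ 0.5 -1.  -0.1] w 30.1 grasp [516.3 109.8  63. ] q [ 0.07  0.46 -0.46  1.99  0.38  0.79 -0.61]
rig x,y,z -18.9 110.1 63.0 phi 0.31 rad 55.6
```

View pics/w14.png

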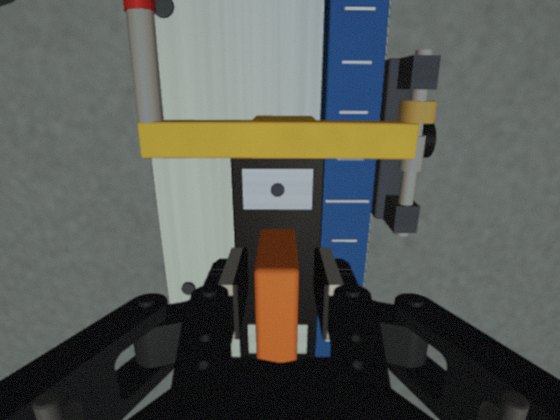

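Emit:
servo_tool --steps '[-1,-2.5,-0.3,-0.2,-0.3,-1.5,-0.2,-0.1,0,0,0,0]'

```text
t: 25.15
tool_pos: [0.515, 0.1063, 0.0685]
orientation: [0.024, 0.702, 0.711, -0.024]
wrist_force: [-0.2, 0.1, 0.1]
width: 0.351
```

Emit:
servo_tool --steps '[0,0,0,0,0,0,0,0,0,0,0,0,0,0,0,0]' --jaw 0

```text
t: 25.48
tool_pos: [0.515, 0.1061, 0.0686]
orientation: [0.024, 0.703, 0.711, -0.024]
wrist_force: [-0.1, 0.1, -0.2]
width: 0.18
```

```bash
python3 st.py
```

```text
t 25.48 tcp [515.  106.1  68.6] yaw 90.68 z [-0.    -0.067 -0.998] F [-0.1  0.1 -0.2] w 15.3 grasp [515.  105.7  62.6] q [ 0.08  0.46 -0.46  2.    0.37  0.79 -0.6 ]
rig x,y,z -20.3 105.9 62.6 phi 0.297 rad 56.7
```

Emit:
servo_tool --steps '[0.8,2.2,0.9,0]'

```text
t: 25.57
tool_pos: [0.515, 0.107, 0.0688]
orientation: [0.023, 0.703, 0.711, -0.025]
wrist_force: [0.3, -3.8, -5.0]
width: 0.18
```

Emit:
servo_tool --steps '[0.9,2.8,0.8,0]'

```text
t: 25.65
tool_pos: [0.5151, 0.1072, 0.0689]
orientation: [0.024, 0.703, 0.71, -0.028]
wrist_force: [-1.2, -6.4, 0.2]
width: 0.179
```

```bash
python3 st.py
```

```text
t 25.65 tcp [515.1 107.2  68.9] yaw 90.55 z [-0.005 -0.073 -0.997] F [-1.2 -6.4  0.2] w 15.3 grasp [515.  106.7  62.9] q [ 0.07  0.46 -0.46  1.99  0.38  0.8  -0.61]
rig x,y,z -20.2 107.0 62.9 phi 0.302 rad 56.8
```

Emit:
servo_tool --steps '[1.4,3.3,1,0.2]'

```text
t: 25.73
tool_pos: [0.5154, 0.1074, 0.0692]
orientation: [0.024, 0.703, 0.71, -0.031]
wrist_force: [-1.9, -5.8, -0.3]
width: 0.176
```

Emit:
servo_tool --steps '[1.4,3.6,1,0.1]'

```text
t: 25.82
tool_pos: [0.5155, 0.1077, 0.0694]
orientation: [0.025, 0.703, 0.71, -0.034]
wrist_force: [-1.2, -5.1, 0.2]
width: 0.178
```

```bash
python3 st.py
```

```text
t 25.82 tcp [515.5 107.7  69.4] yaw 90.66 z [-0.012 -0.083 -0.996] F [-1.2 -5.1  0.2] w 15.2 grasp [515.4 107.2  63.4] q [ 0.06  0.47 -0.46  1.98  0.38  0.81 -0.62]
rig x,y,z -19.9 107.5 63.4 phi 0.313 rad 56.6
```

Emit:
servo_tool --steps '[1.3,4.5,0.4,0.1]'

```text
t: 25.9
tool_pos: [0.5156, 0.1079, 0.0696]
orientation: [0.026, 0.703, 0.71, -0.038]
wrist_force: [-4.6, -8.8, 7.6]
width: 0.182
```

Emit:
servo_tool --steps '[1.2,5,0.5,0.1]'

```text
t: 25.98
tool_pos: [0.5157, 0.1084, 0.0701]
orientation: [0.027, 0.703, 0.709, -0.042]
wrist_force: [-3.4, -8.2, 4.7]
width: 0.178
```

```bash
python3 st.py
```

```text
t 25.98 tcp [515.7 108.4  70.1] yaw 90.57 z [-0.022 -0.097 -0.995] F [-3.4 -8.2  4.7] w 15.2 grasp [515.6 107.8  64.1] q [ 0.05  0.47 -0.45  1.97  0.39  0.83 -0.63]
rig x,y,z -19.6 108.1 64.1 phi 0.326 rad 56.6
```

Emit:
servo_tool --steps '[1.2,5,0.3,0.1]'

```text
t: 26.07
tool_pos: [0.5159, 0.1088, 0.0705]
orientation: [0.028, 0.703, 0.709, -0.047]
wrist_force: [-3.1, -8.4, 5.4]
width: 0.175
```

Emit:
servo_tool --steps '[1.2,5,0.3,0.1]'

```text
t: 26.15
tool_pos: [0.516, 0.1092, 0.0709]
orientation: [0.029, 0.704, 0.708, -0.051]
wrist_force: [-4.0, -7.8, 5.1]
width: 0.18
```

```bash
python3 st.py
```

```text
t 26.15 tcp [516.  109.2  70.9] yaw 90.46 z [-0.031 -0.113 -0.993] F [-4.  -7.8  5.1] w 15.4 grasp [515.8 108.5  64.9] q [ 0.04  0.48 -0.45  1.96  0.39  0.85 -0.64]
rig x,y,z -19.5 108.8 64.9 phi 0.34 rad 56.7
```

That push stalled solidly at y ≈ 107–108 mm at 8–9 N, but the hand pitches while pushing from the handle. I'll unload, let the cassette settle, and repeat the gauging push low on its end face with closed fingers. That pushes in line with the toe, so it puts no pitching moment on the cassette.

Emit:
servo_tool --steps '[-0.3,-0.8,0,0,-0.2,-0.7,0,0]'

```text
t: 26.32
tool_pos: [0.5157, 0.1074, 0.0711]
orientation: [0.029, 0.704, 0.708, -0.051]
wrist_force: [0.5, 0.5, -2.8]
width: 0.183
```

Emit:
servo_tool --steps '[-0.2,-0.5,0,0]'

```text
t: 26.4
tool_pos: [0.5157, 0.1075, 0.0711]
orientation: [0.029, 0.704, 0.708, -0.05]
wrist_force: [-0.8, -1.3, -1.6]
width: 0.18
```

Emit:
servo_tool --steps '[0,-0.2,-0.3,0]'

```text
t: 26.48
tool_pos: [0.5157, 0.1074, 0.0709]
orientation: [0.029, 0.704, 0.708, -0.05]
wrist_force: [-0.3, -1.9, 2.5]
width: 0.179
```

Emit:
servo_tool --steps '[0,0,0,0,0,0,0,0,0,0,0,0]' --jaw 34

```text
t: 26.73
tool_pos: [0.5163, 0.1092, 0.0714]
orientation: [0.029, 0.704, 0.708, -0.049]
wrist_force: [-0.1, 0.0, -0.7]
width: 0.399
```

```bash
python3 st.py
python3 - <<'E'
from h import *
w=shot('wrist','w15.png');pickle.dump(w,open('w15.pkl','wb'))
E
```

```text
t 26.73 tcp [516.3 109.2  71.4] yaw 90.47 z [-0.028 -0.11  -0.994] F [-0.1  0.  -0.7] w 34.0 grasp [516.1 108.5  65.5] q [ 0.04  0.47 -0.45  1.96  0.39  0.85 -0.64]
rig x,y,z -19.1 108.8 65.5 phi 0.351 rad 56.6
```

View pics/w15.png

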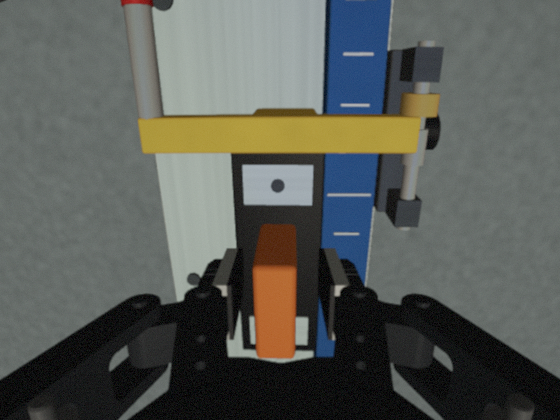

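Emit:
servo_tool --steps '[0,0,6,0,0,0,14,0,0,0,16,0,0,0,16,0,0,0,14,0,0,-4,4,0,0,-14,0,0,0,-16,0,0,0,-16,0,0,0,-16,0,0,0,-14,0,0,0,-4,0,0]'

```text
t: 27.78
tool_pos: [0.5177, 0.0264, 0.1549]
orientation: [0.031, 0.701, 0.712, -0.044]
wrist_force: [-0.5, -0.3, 0.1]
width: 0.396
```

Emit:
servo_tool --steps '[0,0,0,0,0,0,0,0,0,0,0,0]' --jaw 0

```text
t: 28.03
tool_pos: [0.5177, 0.0253, 0.1557]
orientation: [0.031, 0.702, 0.71, -0.044]
wrist_force: [0.8, -0.6, 0.1]
width: 0.003
```

```bash
python3 st.py
python3 - <<'E'
from h import *
w=shot('wrist','w16.png');pickle.dump(w,open('w16.pkl','wb'))
d=shot('side','d16.png')
cv2.imwrite('pics/d16c.png',cv2.resize(cv2.imread('pics/d16.png')[130:260,190:320],None,fx=4.5,fy=4.5,interpolation=2))
E
```

```text
t 28.03 tcp [517.7  25.3 155.7] yaw 90.78 z [-0.017 -0.107 -0.994] F [ 0.8 -0.6  0.1] w 0.2 grasp [517.6  24.7 149.7] q [ 0.22  0.31 -0.46  1.97  0.29  0.96 -0.39]
rig x,y,z -18.8 25.0 149.7 phi 1.1 rad 116.4
```

View pics/w16.png

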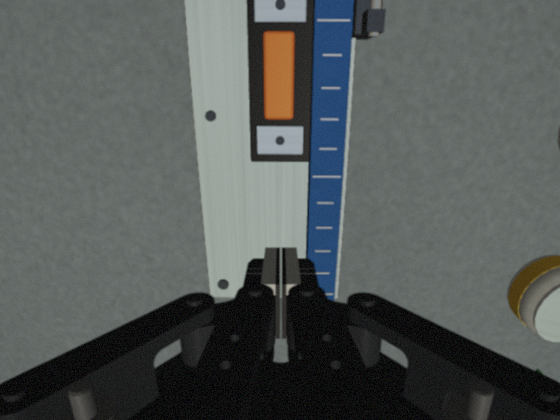

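View pics/d16c.png

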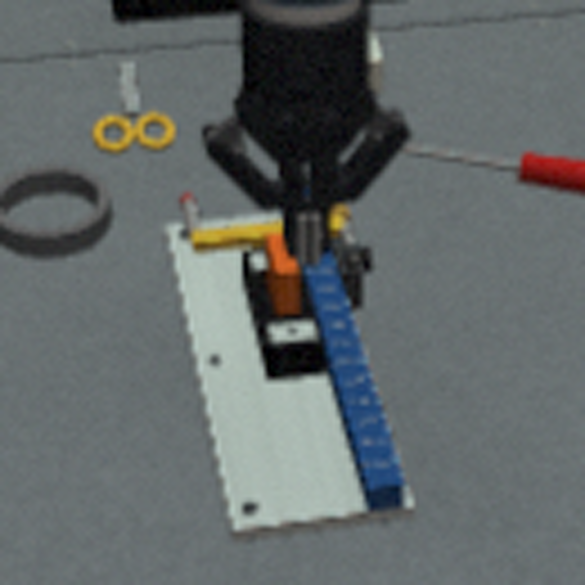

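Run:
```python
from h import *
w=pickle.load(open('w16.pkl','rb'));th=np.radians(.77)
def rig(xy,z):
    X=onz(w,xy,z);d=X[:2]-[.5367,0];return np.array([d@[np.cos(th),np.sin(th)],d@[-np.sin(th),np.cos(th)]])*1000
a=rig((280.5,4.5),.04);b=rig((280,140.5),.04);print(a,b,(a+b)/2,np.degrees(np.arctan2(a[0]-b[0],a[1]-b[1])))
print('end',rig((280,161.5),.04), 'fence',rig((310,161),.032),rig((314,20),.032))
```

```text
[-20.56945969 143.52020374] [-20.96691331  63.03406289] [-20.7681865  103.27713332] 0.2829335485652646
end [-20.98583386  48.75460564] fence [-0.10524968 47.19373448] [-1.21001198e-01  1.36236731e+02]
```

Emit:
servo_tool --steps '[-0.3,0,-10,0,-0.3,0,-14,0,-0.3,0,-14,0,-0.3,0,-14,0,-0.3,0,-14,0,-0.3,0,-12,0,0,0,-8,0,0,0,0,0]'

```text
t: 28.8
tool_pos: [0.5154, 0.0332, 0.0627]
orientation: [0.031, 0.698, 0.715, -0.042]
wrist_force: [-0.9, 0.6, -0.2]
width: 0.001
```

```bash
python3 st.py
```

```text
t 28.8 tcp [515.4  33.2  62.7] yaw 91.44 z [-0.015 -0.102 -0.995] F [-0.9  0.6 -0.2] w 0.1 grasp [515.3  32.6  56.7] q [ 0.16  0.45 -0.42  2.02  0.39  0.78 -0.49]
rig x,y,z -20.9 32.9 56.7 phi 0.193 rad 56.0
```

Emit:
servo_tool --steps '[0,-5,0,-0.3,0,-3,-4,-0.3,0,-1,-6,0,0,0,-5,0,0,0,0,0]'

```text
t: 29.22
tool_pos: [0.5168, 0.0236, 0.0474]
orientation: [0.031, 0.702, 0.711, -0.041]
wrist_force: [-0.6, 1.2, -0.1]
width: -0.002
```

```bash
python3 st.py
python3 - <<'E'
from h import *
w=shot('wrist','w17.png')
E
```

```text
t 29.22 tcp [516.8  23.6  47.4] yaw 90.77 z [-0.013 -0.102 -0.995] F [-0.6  1.2 -0.1] w -0.1 grasp [516.7  23.   41.4] q [ 0.16  0.48 -0.4   2.02  0.41  0.75 -0.5 ]
rig x,y,z -19.7 23.3 41.4 phi -0.086 rad 53.9
```

View pics/w17.png

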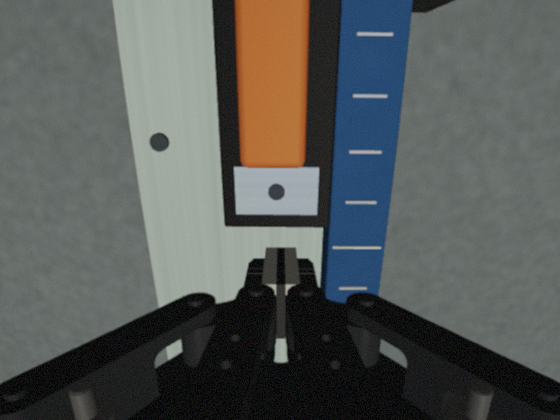

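The fingers (280,260) are behind the cassette's end face (275,226). I'll advance.

Emit:
servo_tool --steps '[-0.3,3,0,0,-0.3,3,0,0,-0.2,3,0,0,-0.1,2,0,0]'

```text
t: 29.6
tool_pos: [0.5171, 0.0352, 0.0487]
orientation: [0.032, 0.702, 0.71, -0.04]
wrist_force: [-1.2, 0.1, 0.2]
width: -0.002
```

Emit:
servo_tool --steps '[0,1.5,0,0]'

```text
t: 29.68
tool_pos: [0.5172, 0.0375, 0.0489]
orientation: [0.032, 0.702, 0.71, -0.04]
wrist_force: [0.6, -0.1, 0.3]
width: 0.005
```

Emit:
servo_tool --steps '[0,1.5,0,0]'

```text
t: 29.77
tool_pos: [0.5172, 0.0389, 0.0491]
orientation: [0.032, 0.702, 0.711, -0.04]
wrist_force: [-0.2, -2.7, -0.7]
width: -0.001
```

```bash
python3 st.py
```

```text
t 29.77 tcp [517.2  38.9  49.1] yaw 90.76 z [-0.01  -0.102 -0.995] F [-0.2 -2.7 -0.7] w -0.0 grasp [517.1  38.3  43.1] q [ 0.14  0.48 -0.4   2.02  0.41  0.76 -0.53]
rig x,y,z -19.0 38.6 43.1 phi -0.054 rad 53.1
```

Emit:
servo_tool --steps '[0.8,1.8,-0.2,0]'

```text
t: 29.85
tool_pos: [0.5174, 0.0393, 0.0489]
orientation: [0.033, 0.702, 0.71, -0.042]
wrist_force: [-1.0, -4.4, 3.9]
width: 0.002
```

Emit:
servo_tool --steps '[0.8,2.2,-0.2,0]'

```text
t: 29.93
tool_pos: [0.5176, 0.0394, 0.0489]
orientation: [0.033, 0.702, 0.71, -0.044]
wrist_force: [-1.9, -5.3, 4.0]
width: -0.003
```

```bash
python3 st.py
```

```text
t 29.93 tcp [517.6  39.4  48.9] yaw 90.69 z [-0.014 -0.109 -0.994] F [-1.9 -5.3  4. ] w -0.2 grasp [517.5  38.8  42.9] q [ 0.13  0.48 -0.4   2.01  0.42  0.77 -0.54]
rig x,y,z -18.7 39.0 42.9 phi -0.059 rad 52.8
```

Emit:
servo_tool --steps '[1,3.5,0.4,0]'

```text
t: 30.02
tool_pos: [0.5181, 0.0405, 0.0491]
orientation: [0.034, 0.703, 0.709, -0.046]
wrist_force: [-0.5, -6.4, -2.0]
width: -0.001
```

Emit:
servo_tool --steps '[1,4,0.4,0]'

```text
t: 30.1
tool_pos: [0.5182, 0.0407, 0.0491]
orientation: [0.035, 0.703, 0.708, -0.049]
wrist_force: [-1.4, -8.4, 1.3]
width: 0.001
```

```bash
python3 st.py
```

```text
t 30.1 tcp [518.2  40.7  49.1] yaw 90.48 z [-0.019 -0.118 -0.993] F [-1.4 -8.4  1.3] w 0.1 grasp [518.1  40.   43.1] q [ 0.12  0.48 -0.4   2.01  0.42  0.78 -0.55]
rig x,y,z -18.1 40.3 43.1 phi -0.055 rad 52.2
```

Emit:
servo_tool --steps '[1.8,4.5,0.3,0.1]'

```text
t: 30.18
tool_pos: [0.5183, 0.0408, 0.049]
orientation: [0.035, 0.704, 0.708, -0.053]
wrist_force: [-4.3, -8.2, 4.8]
width: 0.002
```

Emit:
servo_tool --steps '[2.2,5,0.3,0.1]'

```text
t: 30.27
tool_pos: [0.5184, 0.0408, 0.049]
orientation: [0.036, 0.704, 0.707, -0.058]
wrist_force: [-3.7, -8.1, 5.4]
width: -0.002
```

```bash
python3 st.py
```

```text
t 30.27 tcp [518.4  40.8  49. ] yaw 90.38 z [-0.031 -0.132 -0.991] F [-3.7 -8.1  5.4] w -0.2 grasp [518.2  40.   43. ] q [ 0.11  0.49 -0.39  2.    0.43  0.8  -0.56]
rig x,y,z -17.9 40.3 43.0 phi -0.057 rad 52.0
```

The contact is solid: y is constant at 40.8 while pushing 8 N, with 4 N towards the fence. I'll push slightly firmer and hold.

Emit:
servo_tool --steps '[2,6.2,1,0.2]'

```text
t: 30.35
tool_pos: [0.5186, 0.0413, 0.0494]
orientation: [0.037, 0.704, 0.707, -0.063]
wrist_force: [-1.2, -10.1, -1.6]
width: -0.004
```

Emit:
servo_tool --steps '[2,6.5,1.2,0.2,2,6.5,1.2,0.2]'

```text
t: 30.52
tool_pos: [0.5186, 0.0416, 0.0498]
orientation: [0.039, 0.703, 0.706, -0.073]
wrist_force: [-1.7, -9.9, -2.7]
width: -0.001
```

```bash
python3 st.py
```

```text
t 30.52 tcp [518.6  41.6  49.8] yaw 90.45 z [-0.048 -0.159 -0.986] F [-1.7 -9.9 -2.7] w -0.1 grasp [518.4  40.6  43.9] q [ 0.09  0.5  -0.38  1.98  0.44  0.83 -0.58]
rig x,y,z -17.8 40.9 43.9 phi -0.041 rad 51.8
```

Emit:
servo_tool --steps '[2.4,6,0.6,0.2,2.4,6,0.6,0.2]'

```text
t: 30.68
tool_pos: [0.5189, 0.0416, 0.0494]
orientation: [0.041, 0.703, 0.705, -0.085]
wrist_force: [-3.3, -8.2, 4.1]
width: 0.001
```

Emit:
servo_tool --steps '[2.4,6,0.6,0.2,2.4,6,0.6,0.2]'

```text
t: 30.85
tool_pos: [0.519, 0.0418, 0.0496]
orientation: [0.043, 0.702, 0.704, -0.096]
wrist_force: [-3.0, -8.5, 3.4]
width: 0.001
```

```bash
python3 st.py;  python3 - <<'E'
from h import *
w=shot('wrist','w18.png');d=shot('side','d18.png')
cv2.imwrite('pics/d18c.png',cv2.resize(cv2.imread('pics/d18.png')[130:260,190:320],None,fx=4.5,fy=4.5,interpolation=2))
E
```

```text
t 30.85 tcp [519.   41.8  49.6] yaw 90.58 z [-0.075 -0.195 -0.978] F [-3.  -8.5  3.4] w 0.1 grasp [518.6  40.7  43.8] q [ 0.06  0.52 -0.37  1.96  0.46  0.88 -0.61]
rig x,y,z -17.6 40.9 43.8 phi -0.043 rad 51.6
```

View pics/w18.png

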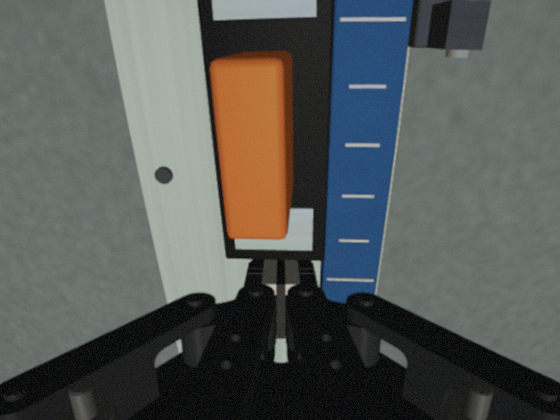

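View pics/d18c.png

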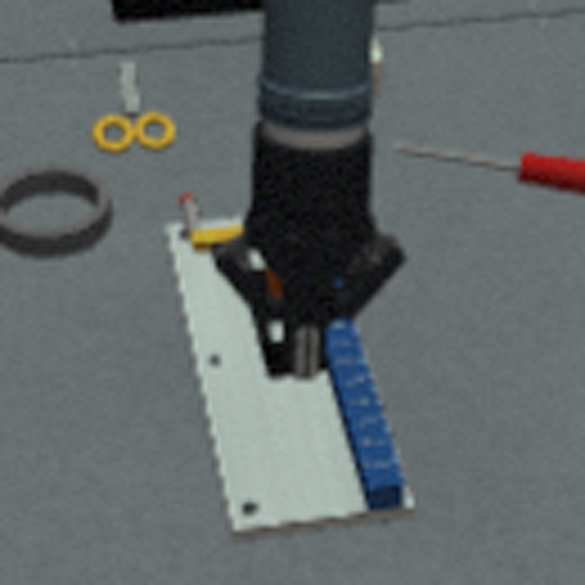

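Emit:
servo_tool --steps '[-0.5,-2,0,0,-0.5,-4,0,0,0,-8,0,0,0,-10,4,0,0,-4,12,0,0,0,20,0,0,0,25,0,0,0,25,0,0,0,20,0,0,0,0,0]'

```text
t: 31.78
tool_pos: [0.5181, 0.0141, 0.1628]
orientation: [0.041, 0.702, 0.705, -0.092]
wrist_force: [-0.3, 0.1, 0.3]
width: -0.0
```

```bash
python3 st.py;  python3 - <<'E'
from h import *
s,d=pickle.load(open('sd0.pkl','rb'))
for n,xy in (('tape',(335,132)),('scis',(376,139)),('scis tip',(403,130)),('drv tip',(399,191)),('drv',(409,240)),('carton',(435,166))): print(n,onz(s,xy,.01).round(3))
w=shot('wrist','w19.png');pickle.dump(w,open('w19.pkl','wb'))
E
```

```text
t 31.78 tcp [518.1  14.1 162.8] yaw 90.6 z [-0.072 -0.187 -0.98 ] F [-0.3  0.1  0.3] w -0.0 grasp [517.7  13.  156.9] q [ 0.16  0.33 -0.42  1.92  0.34  1.06 -0.43]
rig x,y,z -18.9 13.3 156.9 phi 1.126 rad 122.8
tape [0.369 0.271 0.01 ]
scis [0.447 0.366 0.01 ]
scis tip [0.45  0.463 0.01 ]
drv tip [0.636 0.31  0.01 ]
drv [0.771 0.241 0.01 ]
carton [0.608 0.457 0.01 ]
```

View pics/w19.png

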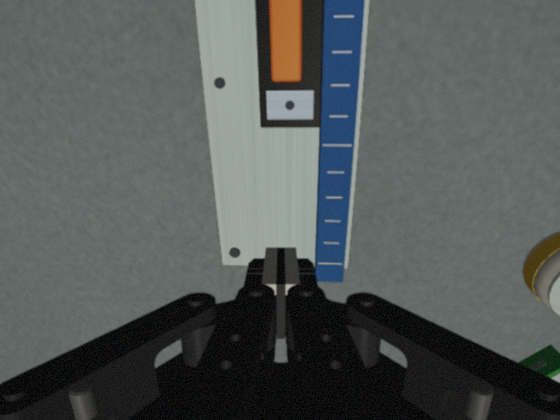

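Emit:
servo_tool --steps '[3,15,0,0,3,26,0,0,3,28,0,0,3,28,0,0,4,28,0,0,4,28,0,0,4,28,0,0,4,28,0,0,4,28,0,0,0,20,0,0,0,5,0,0,0,0,0,0]'

```text
t: 32.83
tool_pos: [0.5428, 0.2814, 0.1557]
orientation: [0.036, 0.705, 0.702, -0.097]
wrist_force: [0.3, -0.6, -0.7]
width: 0.001
```

```bash
python3 st.py
```

```text
t 32.83 tcp [542.8 281.4 155.7] yaw 90.24 z [-0.086 -0.187 -0.979] F [ 0.3 -0.6 -0.7] w 0.1 grasp [542.3 280.3 149.8] q [-0.23  0.56 -0.49  1.63  0.37  1.22 -0.85]
rig x,y,z 9.4 280.2 149.8 phi 1.338 rad 106.7
```

Emit:
servo_tool --steps '[1,0,-12,0,1,-1,-16,0,1,-1,-16,0,1,-1,-16,0,0,-1,-16,0,0,-1,-16,0,0,-1,-12,0,0,0,-6,0,0,0,0,0]'

```text
t: 33.58
tool_pos: [0.5476, 0.2533, 0.0337]
orientation: [0.04, 0.71, 0.695, -0.104]
wrist_force: [0.1, -0.9, -0.0]
width: -0.003
```

```bash
python3 st.py
python3 - <<'E'
from h import *
d=shot('side','d20.png')
cv2.imwrite('pics/d20c.png',cv2.resize(cv2.imread('pics/d20.png')[100:230,190:320],None,fx=4.5,fy=4.5,interpolation=2))
E
```

```text
t 33.58 tcp [547.6 253.3  33.7] yaw 89.34 z [-0.093 -0.201 -0.975] F [ 0.1 -0.9 -0. ] w -0.3 grasp [547.  252.1  27.8] q [-0.24  0.71 -0.43  1.69  0.45  1.04 -0.9 ]
rig x,y,z 13.7 251.9 27.8 phi -0.73 rad 27.2
```

View pics/d20c.png

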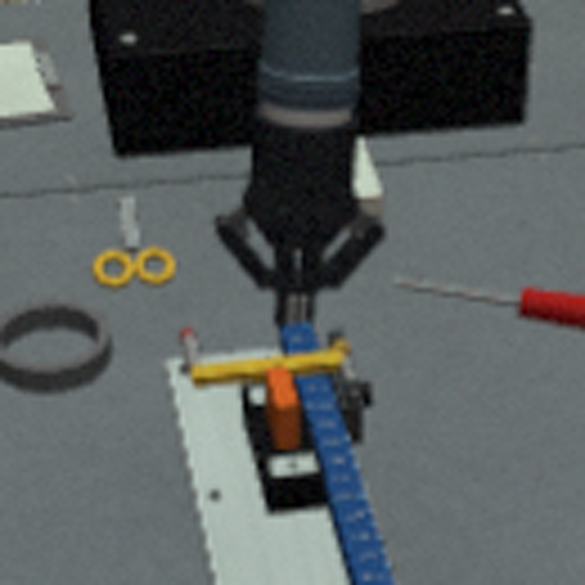

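Emit:
servo_tool --steps '[0,0,5,0.2,-1,-4,3,0.2,-1.5,-6,0,0.2]'

```text
t: 33.88
tool_pos: [0.5463, 0.2512, 0.0441]
orientation: [0.036, 0.706, 0.701, -0.096]
wrist_force: [2.5, 8.8, -7.1]
width: 0.0
```

```bash
python3 st.py
```

```text
t 33.88 tcp [546.3 251.2  44.1] yaw 90.03 z [-0.085 -0.187 -0.979] F [ 2.5  8.8 -7.1] w 0.0 grasp [545.8 250.   38.2] q [-0.22  0.68 -0.44  1.71  0.45  1.03 -0.88]
rig x,y,z 12.4 249.9 38.2 phi -0.347 rad 22.9
```

Emit:
servo_tool --steps '[-1.5,-6,0,0.2,-1.5,-6,0,0.2,-1.5,-6,0,0.2]'

```text
t: 34.13
tool_pos: [0.5437, 0.2506, 0.049]
orientation: [0.031, 0.7, 0.709, -0.08]
wrist_force: [2.1, 6.3, -4.6]
width: -0.003
```

```bash
python3 st.py
```

```text
t 34.13 tcp [543.7 250.6  49. ] yaw 91.07 z [-0.067 -0.156 -0.985] F [ 2.1  6.3 -4.6] w -0.2 grasp [543.3 249.6  43. ] q [-0.2   0.66 -0.46  1.74  0.44  1.   -0.85]
rig x,y,z 9.9 249.5 43.0 phi -0.122 rad 24.2
```

Pressing the fingertips on the fixed fence's end face takes the tilt out, as intended. I'll continue.

Emit:
servo_tool --steps '[-1.5,-8,-1.5,0,-1.5,-8,-1.5,0,-1.5,-8,-1.5,-0.2,-1.5,-8,-1.5,-0.2]'

```text
t: 34.47
tool_pos: [0.5422, 0.2494, 0.0513]
orientation: [0.022, 0.698, 0.714, -0.05]
wrist_force: [3.0, 8.3, -6.2]
width: -0.0
```

```bash
python3 st.py
```

```text
t 34.47 tcp [542.2 249.4  51.3] yaw 91.47 z [-0.039 -0.102 -0.994] F [ 3.   8.3 -6.2] w -0.0 grasp [541.9 248.8  45.3] q [-0.16  0.63 -0.48  1.78  0.43  0.93 -0.83]
rig x,y,z 8.6 248.7 45.3 phi -0.028 rad 25.4
```

Emit:
servo_tool --steps '[-1,-9,-2,-0.2,-1,-9,-2,-0.2,-1,-9,-2,-0.2,-1,-9,-2,-0.2]'

```text
t: 34.8
tool_pos: [0.5414, 0.2481, 0.0523]
orientation: [0.01, 0.697, 0.717, -0.019]
wrist_force: [1.2, 10.3, -6.3]
width: 0.0
```

```bash
python3 st.py
```

```text
t 34.8 tcp [541.4 248.1  52.3] yaw 91.66 z [-0.011 -0.041 -0.999] F [ 1.2 10.3 -6.3] w 0.0 grasp [541.4 247.8  46.3] q [-0.12  0.61 -0.5   1.82  0.41  0.85 -0.8 ]
rig x,y,z 8.0 247.8 46.3 phi 0.011 rad 26.0
```

Emit:
servo_tool --steps '[-0.5,-8,-4,-0.2,-0.5,-8,-4,-0.2,-0.5,-8,-3,-0.2,-0.5,-8,-3,-0.2,-0.5,-8,-3,-0.2,-0.5,-8,-3,-0.2]'

```text
t: 35.3
tool_pos: [0.5412, 0.2467, 0.052]
orientation: [-0.002, 0.694, 0.719, 0.019]
wrist_force: [0.1, 7.8, -1.1]
width: 0.002
```

```bash
python3 st.py
```

```text
t 35.3 tcp [541.2 246.7  52. ] yaw 92.03 z [ 0.023  0.03  -0.999] F [ 0.1  7.8 -1.1] w 0.2 grasp [541.4 246.9  46. ] q [-0.06  0.58 -0.52  1.87  0.39  0.76 -0.76]
rig x,y,z 8.0 246.8 46.0 phi 0.001 rad 26.0
```

Emit:
servo_tool --steps '[0,4,0,0,0,8,0,-0.3,0,4,10,-0.3,0,0,20,-0.3,0,0,25,-0.3,0,0,25,0,-1,-10,20,0,-3,-25,6,0,-3,-28,0,0,-3,-28,0,0,-3,-28,0,0,-3,-28,0,0]'

```text
t: 36.3
tool_pos: [0.5278, 0.1273, 0.183]
orientation: [0.005, 0.694, 0.719, 0.028]
wrist_force: [1.4, 0.1, -0.2]
width: -0.002
```

Emit:
servo_tool --steps '[-3,-28,0,0,-3,-28,0,0,-2,-24,0,0,0,-15,0,0,0,-4,0,0,0,0,0,0]'

```text
t: 36.8
tool_pos: [0.5203, 0.0138, 0.1914]
orientation: [0.011, 0.699, 0.715, 0.026]
wrist_force: [0.8, 0.7, -0.4]
width: 0.003
```

```bash
python3 st.py
```

```text
t 36.8 tcp [520.3  13.8 191.4] yaw 91.3 z [ 0.053  0.022 -0.998] F [ 0.8  0.7 -0.4] w 0.3 grasp [520.6  13.9 185.4] q [ 0.4   0.23 -0.55  1.98  0.13  0.91 -0.19]
rig x,y,z -15.9 14.1 185.4 phi 1.227 rad 148.1
```

Emit:
servo_tool --steps '[-0.7,-0.5,-12,0,-0.7,-1,-17,-0.1,-0.7,-1,-17,-0.1,-0.7,-1,-17,-0.1,-0.7,-1,-17,-0.1,-0.7,-1,-17,0,-0.7,-1,-16,0,-0.7,-0.5,-10,0,0,0,-4,0,0,0,0,0]'

```text
t: 37.63
tool_pos: [0.5154, 0.0255, 0.0588]
orientation: [0.01, 0.693, 0.72, 0.031]
wrist_force: [-0.3, 0.3, -0.2]
width: -0.003
```

```bash
python3 st.py
```

```text
t 37.63 tcp [515.4  25.5  58.8] yaw 92.27 z [ 0.058  0.03  -0.998] F [-0.3  0.3 -0.2] w -0.3 grasp [515.8  25.7  52.9] q [ 0.31  0.43 -0.48  2.07  0.29  0.64 -0.32]
rig x,y,z -20.6 26.0 52.9 phi 0.125 rad 55.0
```

Emit:
servo_tool --steps '[-0.5,-1,-6,-0.5,-0.5,0,-6,-0.5,0,2,-1,-0.4,-0.1,3,0,0,-0.1,3,0,0,-0.1,2,0,0]'

```text
t: 38.13
tool_pos: [0.5167, 0.0369, 0.0471]
orientation: [0.013, 0.702, 0.711, 0.033]
wrist_force: [-0.3, 0.7, 0.1]
width: -0.006
```

```bash
python3 st.py
```

```text
t 38.13 tcp [516.7  36.9  47.1] yaw 90.79 z [ 0.064  0.029 -0.997] F [-0.3  0.7  0.1] w -0.5 grasp [517.1  37.   41.1] q [ 0.27  0.45 -0.47  2.08  0.31  0.61 -0.39]
rig x,y,z -19.1 37.3 41.1 phi -0.091 rad 53.3
```

Emit:
servo_tool --steps '[0,1.5,0,0,0.5,2.5,0,0]'

```text
t: 38.3
tool_pos: [0.5172, 0.039, 0.0476]
orientation: [0.014, 0.702, 0.711, 0.031]
wrist_force: [-1.2, -6.6, 0.3]
width: -0.0
```

Emit:
servo_tool --steps '[1,4,0,0]'

```text
t: 38.38
tool_pos: [0.5173, 0.0392, 0.0475]
orientation: [0.015, 0.703, 0.71, 0.028]
wrist_force: [-2.7, -8.9, 4.8]
width: -0.003
```

Emit:
servo_tool --steps '[1.5,5,0,0]'

```text
t: 38.47
tool_pos: [0.5175, 0.0393, 0.0474]
orientation: [0.016, 0.704, 0.709, 0.024]
wrist_force: [-3.2, -8.6, 4.3]
width: 0.003
```

```bash
python3 st.py
```

```text
t 38.47 tcp [517.5  39.3  47.4] yaw 90.45 z [ 0.056  0.013 -0.998] F [-3.2 -8.6  4.3] w 0.3 grasp [517.8  39.4  41.4] q [ 0.25  0.45 -0.45  2.07  0.33  0.63 -0.42]
rig x,y,z -18.4 39.6 41.4 phi -0.088 rad 52.6
```

Emit:
servo_tool --steps '[2,6,0.6,0.2]'

```text
t: 38.55
tool_pos: [0.5178, 0.0396, 0.0475]
orientation: [0.016, 0.704, 0.709, 0.02]
wrist_force: [-2.7, -9.9, 0.6]
width: -0.003
```

Emit:
servo_tool --steps '[2.2,6.5,0.6,0.2]'

```text
t: 38.63
tool_pos: [0.5179, 0.0398, 0.0476]
orientation: [0.017, 0.704, 0.709, 0.014]
wrist_force: [-4.4, -10.6, 4.9]
width: -0.002
```

Emit:
servo_tool --steps '[2.4,7,0.7,0.2]'

```text
t: 38.72
tool_pos: [0.518, 0.0399, 0.0476]
orientation: [0.018, 0.705, 0.709, 0.008]
wrist_force: [-3.8, -10.9, 3.9]
width: -0.002
```

```bash
python3 st.py
```

```text
t 38.72 tcp [518.   39.9  47.6] yaw 90.34 z [ 0.038 -0.014 -0.999] F [ -3.8 -10.9   3.9] w -0.1 grasp [518.2  39.8  41.6] q [ 0.22  0.46 -0.44  2.05  0.35  0.66 -0.45]
rig x,y,z -18.0 40.0 41.6 phi -0.084 rad 52.1
```

Emit:
servo_tool --steps '[2.2,7,0.9,0.2,2.2,7,0.9,0.2]'

```text
t: 38.88
tool_pos: [0.5181, 0.0402, 0.0478]
orientation: [0.02, 0.705, 0.708, -0.003]
wrist_force: [-1.9, -9.9, 0.1]
width: 0.001
```

Emit:
servo_tool --steps '[2.2,7,0.8,0.2,2.2,7,0.8,0.2]'

```text
t: 39.05
tool_pos: [0.5182, 0.0404, 0.048]
orientation: [0.023, 0.706, 0.708, -0.014]
wrist_force: [-1.1, -9.9, 1.2]
width: 0.004
```

```bash
python3 st.py
```

```text
t 39.05 tcp [518.2  40.4  48. ] yaw 90.1 z [ 0.012 -0.052 -0.999] F [-1.1 -9.9  1.2] w 0.3 grasp [518.2  40.   42. ] q [ 0.18  0.47 -0.42  2.03  0.37  0.71 -0.49]
rig x,y,z -17.9 40.3 42.0 phi -0.077 rad 52.1
```

Emit:
servo_tool --steps '[3,6.5,0.6,0.2,3,6.5,0.6,0.2,3,6.5,0.6,0.2]'

```text
t: 39.3
tool_pos: [0.5187, 0.0406, 0.0481]
orientation: [0.024, 0.707, 0.706, -0.033]
wrist_force: [-4.5, -8.9, 4.5]
width: -0.004
```

Emit:
servo_tool --steps '[2,4,0,0,-0.3,-1.5,0,0,-0.5,-3,0,0,0,-6,0,0,0,-8,3,0,0,-4,12,0,0,0,22,0,0,0,26,0,0,0,26,0,0,0,15,0,0,0,0,0]'

```text
t: 40.22
tool_pos: [0.5182, 0.016, 0.16]
orientation: [0.024, 0.708, 0.705, -0.034]
wrist_force: [0.4, 0.7, -0.1]
width: -0.003
```

```bash
python3 st.py;  python3 - <<'E'
from h import *
w=shot('wrist','w21.png');pickle.dump(w,open('w21.pkl','wb'))
E
```

```text
t 40.22 tcp [518.2  16.  160. ] yaw 89.79 z [-0.014 -0.082 -0.997] F [ 0.4  0.7 -0.1] w -0.2 grasp [518.1  15.5 154.1] q [ 0.25  0.3  -0.46  1.97  0.26  0.95 -0.35]
rig x,y,z -18.4 15.8 154.1 phi 1.119 rad 120.1
```

View pics/w21.png

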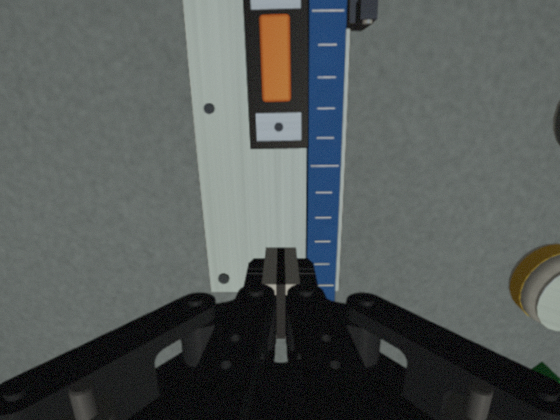

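The cassette is flush with the fence after about 0.9 s of pushing at 9–11 N, with the stop position holding steady. Now to the pin for flipping the leaf up.

Emit:
servo_tool --steps '[-4,12,0,0,-7,22,0,0.2,-7,22,0,0.2,-7,22,0,0.2,-7,22,0,0.2,-7,22,0,0.2,-7,22,0,0.1,-7,22,0,0,-3,10,0,0,0,0,0,0]' --jaw 40

```text
t: 41.1
tool_pos: [0.4452, 0.2019, 0.1482]
orientation: [0.017, 0.7, 0.712, -0.041]
wrist_force: [-0.3, 0.4, -0.0]
width: 0.466
```

```bash
python3 st.py;  python3 - <<'E'
from h import *
w=shot('wrist','w22.png');pickle.dump(w,open('w22.pkl','wb'))
s=shot('scene','s22.png')
cv2.imwrite('pics/s22c.png',cv2.resize(cv2.imread('pics/s22.png')[120:240,220:400],None,fx=4,fy=4,interpolation=2))
E
```

```text
t 41.1 tcp [445.2 201.9 148.2] yaw 91.05 z [-0.033 -0.083 -0.996] F [-0.3  0.4 -0. ] w 39.8 grasp [445.  201.4 142.2] q [-0.03  0.31 -0.58  2.    0.27  0.97 -0.74]
rig x,y,z -89.0 202.6 142.2 phi 0.664 rad 156.2
```

View pics/w22.png

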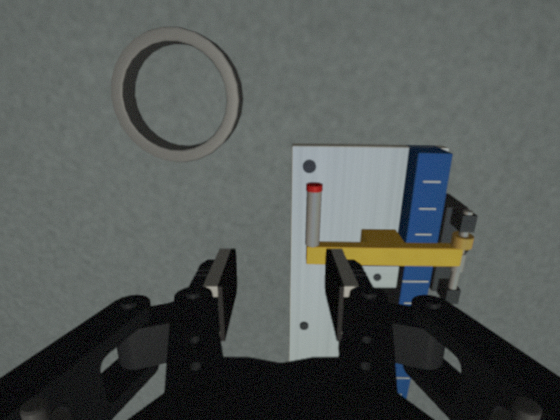

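View pics/s22c.png

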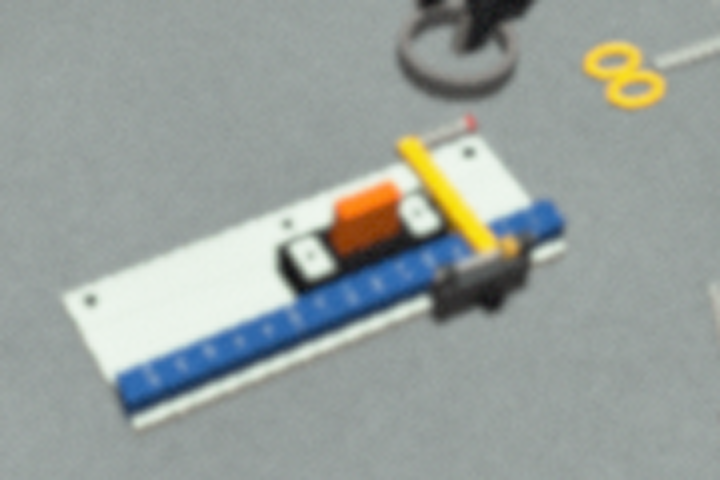

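Run:
```python
from h import *
w=pickle.load(open('w22.pkl','rb'));th=np.radians(.77)
def rig(xy,z):
    X=onz(w,xy,z);d=X[:2]-[.5367,0];return X.round(4),np.round([d@[np.cos(th)*1000,np.sin(th)*1000],d@[-np.sin(th)*1000,np.cos(th)*1000]],1)
for n,xy,z in (('pin end',(314.5,187),.049),('pin root',(313,246),.049),('leaf far',(350,241.5),.051),('leaf near',(350,265),.051),('tip x',(306.5,255),.051)): print(n,*rig(xy,z))
```

```text
pin end [0.4636 0.2152 0.049 ] [-70.2 216.2]
pin root [0.4648 0.1728 0.049 ] [-69.6 173.7]
leaf far [0.4894 0.178  0.051 ] [-44.9 178.6]
leaf near [0.4911 0.1598 0.051 ] [-43.5 160.4]
tip x [0.4605 0.1667 0.051 ] [-74.  167.7]
```

Emit:
servo_tool --steps '[5,-2,0,0,5,-2,-5,0,5,-2,-12,0,4,-2,-14,0,0,-1,-14,0,0,-1,-12,0,0,0,-6,0,0,0,0,0]'

```text
t: 41.87
tool_pos: [0.4714, 0.1766, 0.0768]
orientation: [0.02, 0.708, 0.705, -0.044]
wrist_force: [-1.4, -0.8, -0.0]
width: 0.469
```

```bash
python3 st.py
```

```text
t 41.87 tcp [471.4 176.6  76.8] yaw 89.86 z [-0.035 -0.09  -0.995] F [-1.4 -0.8 -0. ] w 40.0 grasp [471.2 176.1  70.9] q [-0.04  0.44 -0.51  2.01  0.37  0.85 -0.78]
rig x,y,z -63.2 176.9 70.9 phi 0.25 rad 100.3
```

Emit:
servo_tool --steps '[0,0,5,0,-2,5,2,0.3,-2,5,0,0.3,-2,5,0,0.3,-1,3,0,0,0,0,0,0]'

```text
t: 42.37
tool_pos: [0.4648, 0.1971, 0.0861]
orientation: [0.02, 0.702, 0.711, -0.043]
wrist_force: [-0.2, 0.3, 0.9]
width: 0.468
```

```bash
python3 st.py
```

```text
t 42.37 tcp [464.8 197.1  86.1] yaw 90.82 z [-0.031 -0.09  -0.995] F [-0.2  0.3  0.9] w 40.0 grasp [464.6 196.6  80.1] q [-0.06  0.43 -0.53  2.    0.36  0.87 -0.8 ]
rig x,y,z -69.5 197.5 80.1 phi 0.318 rad 108.9
```

Emit:
servo_tool --steps '[0,0,-6,0,0,0,-7,0,0,0,-7,0,0,0,-6,0,0,0,-4,0,0,0,0,0]'

```text
t: 42.87
tool_pos: [0.4646, 0.198, 0.0534]
orientation: [0.021, 0.701, 0.711, -0.042]
wrist_force: [1.1, -1.3, -0.0]
width: 0.47
```

```bash
python3 st.py
```

```text
t 42.87 tcp [464.6 198.   53.4] yaw 90.92 z [-0.03  -0.089 -0.996] F [ 1.1 -1.3 -0. ] w 40.1 grasp [464.5 197.4  47.4] q [-0.09  0.49 -0.51  2.01  0.41  0.81 -0.83]
rig x,y,z -69.6 198.4 47.4 phi 0.014 rad 103.6
```

Emit:
servo_tool --steps '[0,0,0,0,0,0,0,0,0,0,0,0,0,0,0,0,0,0,0,0]' --jaw 0 --squeeze 20

```text
t: 43.28
tool_pos: [0.4642, 0.1972, 0.0524]
orientation: [0.02, 0.702, 0.711, -0.043]
wrist_force: [0.0, 0.3, -0.2]
width: 0.102
```

```bash
python3 st.py
```

```text
t 43.28 tcp [464.2 197.2  52.4] yaw 90.86 z [-0.032 -0.09  -0.995] F [ 0.   0.3 -0.2] w 8.7 grasp [464.  196.6  46.5] q [-0.09  0.49 -0.5   2.01  0.41  0.81 -0.83]
rig x,y,z -70.1 197.6 46.5 phi 0.004 rad 104.1
```

Emit:
servo_tool --steps '[0.2,0.2,6,0,0.8,0.2,8,0,1.4,0.2,8.2,0,2.1,0.2,8,0]'

```text
t: 43.62
tool_pos: [0.4684, 0.1969, 0.0837]
orientation: [0.02, 0.701, 0.711, -0.044]
wrist_force: [1.7, -0.4, -3.8]
width: 0.108
```

```bash
python3 st.py
```

```text
t 43.62 tcp [468.4 196.9  83.7] yaw 90.87 z [-0.033 -0.091 -0.995] F [ 1.7 -0.4 -3.8] w 9.2 grasp [468.2 196.4  77.7] q [-0.06  0.44 -0.53  1.99  0.37  0.87 -0.79]
rig x,y,z -65.8 197.3 77.7 phi 0.307 rad 104.7
```

Emit:
servo_tool --steps '[3.6,0.4,9.8,0,4.6,0.4,9.3,0,5.5,0.4,8.8,0,6.3,0.4,8.2,0,7.1,0.4,7.6,0]'

```text
t: 44.03
tool_pos: [0.4973, 0.1974, 0.1328]
orientation: [0.021, 0.702, 0.711, -0.045]
wrist_force: [2.2, -0.4, -4.9]
width: 0.105
```

```bash
python3 st.py
```

```text
t 44.03 tcp [497.3 197.4 132.8] yaw 90.84 z [-0.033 -0.093 -0.995] F [ 2.2 -0.4 -4.9] w 8.9 grasp [497.1 196.8 126.9] q [-0.03  0.41 -0.54  1.91  0.33  0.98 -0.73]
rig x,y,z -36.9 197.3 126.9 phi 0.851 rad 107.6
```

Emit:
servo_tool --steps '[8.4,0.4,6,0,8.8,0.4,5,0,9.2,0.4,4.2,0,9.6,0.4,3.3,0,10,0.4,2.3,0]'

```text
t: 44.45
tool_pos: [0.5424, 0.1997, 0.1586]
orientation: [0.018, 0.702, 0.711, -0.051]
wrist_force: [-2.6, -1.7, 2.2]
width: 0.105
```

```bash
python3 st.py
```

```text
t 44.45 tcp [542.4 199.7 158.6] yaw 90.86 z [-0.045 -0.098 -0.994] F [-2.6 -1.7  2.2] w 8.9 grasp [542.1 199.1 152.6] q [-0.03  0.45 -0.53  1.78  0.32  1.08 -0.68]
rig x,y,z 8.1 199.0 152.6 phi 1.332 rad 109.7
```

Emit:
servo_tool --steps '[10.2,0.2,0.6,0,10.4,0.2,-0.6,0,10.4,0.2,-1,0,10.3,0.2,-1.6,0,10.2,0.2,-2.6,0]'

```text
t: 44.87
tool_pos: [0.5977, 0.1999, 0.1589]
orientation: [0.018, 0.702, 0.71, -0.054]
wrist_force: [-1.0, 0.1, -0.4]
width: 0.11
```

```bash
python3 st.py
```

```text
t 44.87 tcp [597.7 199.9 158.9] yaw 90.83 z [-0.05  -0.103 -0.993] F [-1.   0.1 -0.4] w 9.4 grasp [597.4 199.3 153. ] q [-0.04  0.54 -0.5   1.64  0.35  1.13 -0.65]
rig x,y,z 63.4 198.5 153.0 phi 1.839 rad 110.9
```

Emit:
servo_tool --steps '[9,0.2,-4,0,7,0.1,-3.5,0,3,0,-2,0,0,0,0,0]'

```text
t: 45.2
tool_pos: [0.6167, 0.2012, 0.1511]
orientation: [0.015, 0.702, 0.709, -0.059]
wrist_force: [-5.9, -1.1, 7.9]
width: 0.107
```

```bash
python3 st.py;  python3 - <<'E'
from h import *
d=shot('side','d23.png')
cv2.imwrite('pics/d23c.png',cv2.resize(cv2.imread('pics/d23.png')[90:240,190:340],None,fx=4,fy=4,interpolation=2))
E
```

```text
t 45.2 tcp [616.7 201.2 151.1] yaw 90.75 z [-0.062 -0.104 -0.993] F [-5.9 -1.1  7.9] w 9.1 grasp [616.4 200.6 145.1] q [-0.05  0.59 -0.49  1.59  0.36  1.15 -0.64]
rig x,y,z 82.4 199.5 145.1 phi 2.025 rad 110.3
```

View pics/d23c.png

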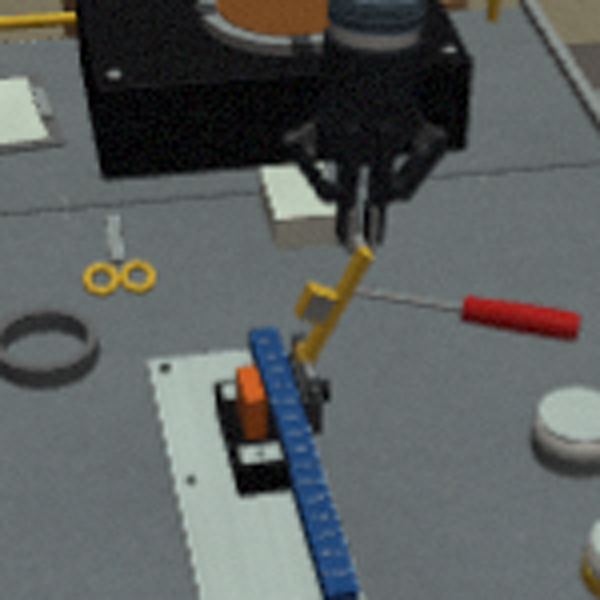

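The leaf is back on its rest. I'll ease off, release and rise.

Emit:
servo_tool --steps '[-0.7,-0.1,0.7,0,0,0,0,0]'

```text
t: 45.42
tool_pos: [0.6143, 0.2007, 0.1526]
orientation: [0.014, 0.702, 0.71, -0.062]
wrist_force: [-2.4, -2.1, 2.5]
width: 0.106
```

Emit:
servo_tool --steps '[0,0,0,0,0,0,0,0,0,0,0,0,0,0,0,0]' --jaw 50

```text
t: 45.75
tool_pos: [0.6171, 0.2029, 0.1528]
orientation: [0.015, 0.701, 0.71, -0.058]
wrist_force: [0.2, -0.5, -0.5]
width: 0.583
```

Emit:
servo_tool --steps '[0,0,8,0,0,0,14,0,0,0,18,0,0,0,20,0,0,0,20,0,-5,-10,18,0,-12,-25,5,0,-12,-28,0,0,-12,-28,0,0,-10,-28,0,0,-5,-15,0,0,0,0,0,0]'

```text
t: 46.75
tool_pos: [0.562, 0.0714, 0.2767]
orientation: [0.019, 0.699, 0.713, -0.047]
wrist_force: [-0.1, 0.1, 0.4]
width: 0.586
```

```bash
python3 st.py;  python3 - <<'E'
from h import *
w=shot('wrist','w24.png');pickle.dump(w,open('w24.pkl','wb'))
d=shot('side','d24.png');s=shot('scene','s24.png')
cv2.imwrite('pics/s24c.png',np.hstack([cv2.resize(cv2.imread('pics/s24.png')[120:240,220:400],None,fx=2.5,fy=2.5,interpolation=2),cv2.resize(cv2.imread('pics/d24.png')[120:240,200:320],None,fx=2.5,fy=2.5,interpolation=2)]))
E
```

```text
t 46.75 tcp [562.   71.4 276.7] yaw 91.29 z [-0.039 -0.095 -0.995] F [-0.1  0.1  0.4] w 50.1 grasp [561.8  70.9 270.8] q [ 0.19  0.28 -0.51  1.72  0.23  1.24 -0.37]
rig x,y,z 26.0 70.5 270.8 phi 1.535 rad 224.9
```

View pics/w24.png

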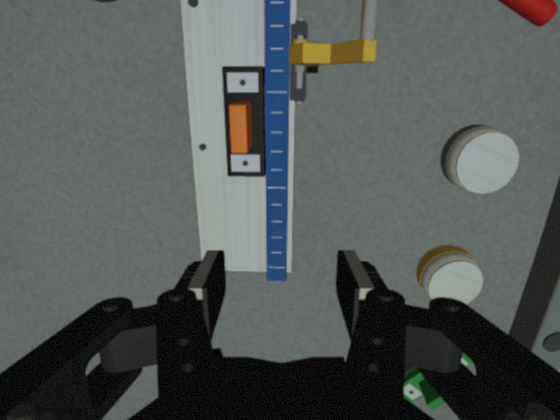

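View pics/s24c.png

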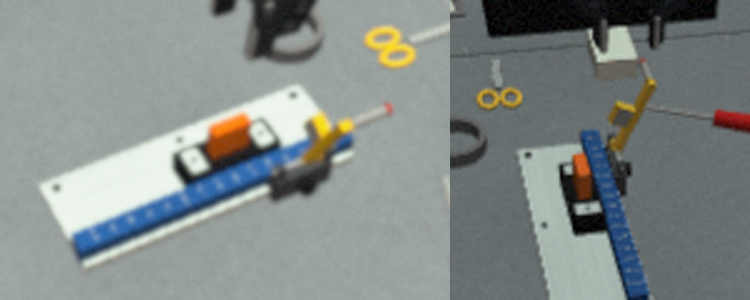

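Run:
```python
from h import *
w=pickle.load(open('w24.pkl','rb'));th=np.radians(.77)
im=cv2.imread('pics/w24.png');cv2.imwrite('pics/w24c.png',cv2.resize(im[20:190,200:400],None,fx=3.5,fy=3.5,interpolation=2))
def rig(xy,z):
    X=onz(w,xy,z);d=X[:2]-[.5367,0];return np.array([d@[np.cos(th),np.sin(th)],d@[-np.sin(th),np.cos(th)]])*1000
f=lambda a:onz
a=rig((242.5,82.5),.04);b=rig((245.5,163),.04);print('dots',a,b,(a+b)/2,np.degrees(np.arctan2(a[0]-b[0],a[1]-b[1])))
for n,xy,z in (('end',(245,67),.04),('tip near',(369,60.5),.144),('tip far',(369,39.5),.144),('toe near',(317,64),.115),('fence',(265,120),.032)): print(n,rig(xy,z).round(1))
```

```text
dots [-20.67428614 144.64416676] [-19.97629119  64.51483439] [-20.32528866 104.57950057] -0.49908257440646697
end [-17.9 158.8]
tip near [ 78.9 160.8]
tip far [ 77.8 173.6]
toe near [ 46.4 159.2]
fence [  0.3 108. ]
```

View pics/w24c.png

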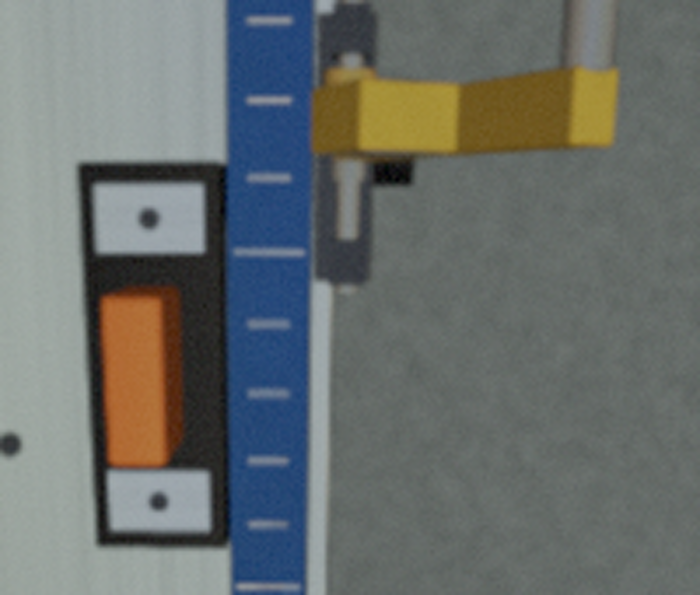

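The cassette centre is at rig (−20.3, 104.6), so its end is at 159.6. The leaf's near face is at 159–161, yaw is about 0.5°, and the leaf is up on its rest. I'm handing in.

```bash
python3 -c "
from workcell import *
print(sign_off())"
```

```text
the job is handed in; nothing more can be done
None
```

I flipped the leaf fully down, gauged the orange-handled cassette against it on the rail, then flipped the leaf back up onto its rest. I handed the job in at about 47 s of the 72 s allowed. Sign-off gives no verdict.

**Gauging:** Pushing from the handle pitched the hand and was not clean. I settled the cassette flat and pushed again low on its end face. That last push read about 9–11 N along the rail at the wrist for about 0.9 s, with 1–4.5 N towards the fence. The position held steady throughout, and pictures showed the leaf up against its brass collar. The actual force on the leaf can't be measured directly. Allowing for friction, I estimate it was roughly 5–10 N for most of the push.

**Last checks (from the wrist camera):**

| Check | Measured | Limit |
|---|---|---|
| Cassette centre, x from the fence face | −20.3 mm | −22.5 to −17.5 mm |
| Cassette angle to the fence | about 0.5° | 2.9° (0.05 rad) |
| Cassette end vs leaf toe plane, along the fence | 159.6 mm vs 159–161 mm | within 2.5 mm |

- **Leaf and hand:** the leaf was leaning back on its rest, and the robot was clear of everything.
- **Other items:** those visible in the last pictures looked undisturbed. I did not measure them, and the spare cassette was not rechecked at the end.

**Off plan:** While sliding, the cassette was briefly nose-down by about 0.03–0.04 rad. I also pressed the fingertips on the fixed fence's end, at about 6–10 N, to take the tilt out of the hand.

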